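# Restock the click-stop spice carousel

## Robot

A 6-joint arm with a two-finger parallel gripper is mounted at the origin on the work surface. World frame = base frame: x ahead of the robot, y to its left, z up, the work surface at z = 0. Lengths are in mm, angles in degrees, forces in N, time in s.
With the tool pointing down it reaches from about 300 to 850 mm from the base axis. Payload 4.2 kg.
Tool frame: the origin (TCP) lies on the centre line of the jaws, within the pads' length; the fingertips stand 14 mm ahead of it and the grasp point (between the pads) lies 5 mm behind it; z points along the fingers, y is the line along which they close (so a half turn about z gives the same grasp; the last joint's range is limited). The gripper opens to 91 mm and grips with 3 to 60 N. Pads are 32 mm wide; open, the fingers measure 118 mm over their backs; the gripper's body (76 mm by 178 mm) begins 60 mm behind the grasp point.
Start: joints at [-67.323, 18.312, 89.639, -0, 72.044, -1.146], TCP at [232.259, -526.02, 227.976] pointing down, gripper open.
Joint ranges: [-177.97, 177.97], [-48.28, 115.42], [12.27, 149.76], [-77.06, 257.06], [2.81, 150.46], [-146.56, 146.56]. Speed limits (degrees/s): [147.25, 147.25, 180, 180, 180, 180].

## Interface

Orientations are given as [roll, pitch, yaw] about the fixed x, y, z axes, in that order (R = Rz(yaw) Ry(pitch) Rx(roll)).
In Python, from workcell import * gives the robot as it stands. The module is installed in compiled form; this text tells all that it offers.
- The arm moves only by the shell command python3 -m crank 'ROWS' [FORCE]. ROWS is JSON, a list of rows, each an object of numbers: "grip": the finger opening in m, from 0 to 0.0912; "x", "y", "z": the shift along the tool's x, y, z in m; "yaw": the turn about the tool's z in rad. In form: [{"grip": .., "x": .., "y": .., "z": .., "yaw": ..}, ...]. A call has exactly 5 rows; each row is the pose to reach, as a shift and turn from the pose commanded when the call began, along the tool's axes at that moment; what a row does not reach only later rows make up. A row lasts 1/12 s, in which the tool goes at most 41.7 mm and 7.16 degrees, less where a joint would pass 70% of its speed; a pose out of reach is approached as far as the arm can. A call with a gripper value outside its range is refused whole. The fingers move at their own pace and stop on an object; FORCE is the grip in N (left out, the last holds). Time passes only in rows, so rows that repeat a pose let the fingers close, or fill a call up. It gives the time, the measured TCP pose, the force, the opening and the grip force at its end, in the units of the state.
- state(): the state, without advancing time (a new reading comes with each control period).
- grab_frame(name): name is "side" or "top" or "wrist"; returns the picture (420x560x3 uint8, red, green, blue); there is no depth.
- camera_model(name): a dict with "intrinsics" (3x3 intrinsics, pixels), "R" (3x3) and "t" (3): a world point X has camera coordinates R X + t. Camera axes: x right, y down, z forward; pixel columns grow to the right and rows downward; lengths in mm; the calibration is good to about 2 mm. A picture is of the moment at which its call begins: read the wrist's pose just before it. camera_model takes no time and is no camera call; for the wrist camera it gives the pose at the moment of the call.
- job_done(): hands the job in; it is judged then, once.
The state is a dict: "time_s": time; "qpos": joint angles; "qvel": joint speeds; "effort": joint torques, N m; "ee_pos": TCP position; "ee_rot": TCP orientation; "force": force on the tool from outside, world axes, zero at the start; "torque": the same for the moment, N m; "gripper_width": finger opening in mm; "gripper_force": force on a finger pad.
Only numpy, scipy, OpenCV 4.12 (cv2) and the standard library are available. Lean on these libraries where they do the work, as an engineer would, in place of code of your own. Each camera call takes 0.05 s, during which the arm holds its last target. There are 200 camera calls.

## Task

Restock the spice carousel: take out the empty jar with the red lid and stand it on the draining mat midway between the washing-up bottle and the mug, and put every green jar from the worktop upright into a free bay of its own, turning the carousel click by click so that jars go in and out only at the opening in the guard. Finish with the white salt jar clicked in at the opening, the pepper still in the carousel, and leave everything else where it stands.

Things in the scene. Friction and masses are not known exactly. Their poses are not given: they have to be found in the camera images.
- carousel: round spice carousel, fixed; black base disc, radius 158 mm. A fixed guard of 5 mm steel wires 30 degrees apart (uprights 154 mm from the axis; roof from 30 to 154 mm, its top at height 110 mm) leaves one 90 degree gap, the opening, on the carousel's own -x side, orange tab below; jars go in and out from above only there and pass under the roof elsewhere. Origin on the axis, at worktop height
- opening (a point): fixed point in the middle of the opening, where a bay's centre stands when that bay is at the opening: 105 mm from the axis along the carousel's own -x, at the height of the turntable's top face (32 mm above the worktop)
- turntable (a joint): angle (rad) of the wooden turntable, top face at height 32 mm; grows anticlockwise from above, starts near 0, range +-9. Six bays, one jar each. It clicks every 1.047 rad (0, +-1.047, ..), a bay then exactly at the opening; a spring draws it to the nearest click; turning takes up to 0.3 N m
- knob_grip (a point): centre of the red grip on top of the turntable's shaft, on the axis, at height 139 mm: an upright bar 36 mm long (point's x axis), 12 mm thick (point's y axis), from 122 to 156 mm high; it turns with the turntable; at angle 0 its length lies along the carousel's x axis. Grip it across its thickness and turn
- bay0 (a point): centre of bay 0 on the turntable's top face, 105 mm from the axis; it turns with the table, and is at the opening at turntable angle 0. A bay lies between radial walls (16 mm thick, 14 mm high), a hub disc (radius 60 mm, 14 mm high) and a rim (inner radius 143 mm, 12 mm high); the other bays are alike
- bay1 (a point): centre of bay 1 on the turntable's top face, 105 mm from the axis; it turns with the table, 60 degrees anticlockwise (from above) of bay 0
- bay2 (a point): centre of bay 2 on the turntable's top face, 105 mm from the axis; it turns with the table, 120 degrees anticlockwise (from above) of bay 0
- bay3 (a point): centre of bay 3 on the turntable's top face, 105 mm from the axis; it turns with the table, 180 degrees anticlockwise (from above) of bay 0
- bay4 (a point): centre of bay 4 on the turntable's top face, 105 mm from the axis; it turns with the table, 240 degrees anticlockwise (from above) of bay 0
- bay5 (a point): centre of bay 5 on the turntable's top face, 105 mm from the axis; it turns with the table, 300 degrees anticlockwise (from above) of bay 0
- empty_jar: empty clear glass jar with a red lid, about 0.1 kg, round and upright, 54 mm in diameter and 60 mm tall; stands in one of the carousel's bays at the start; origin at the centre of its underside, z up
- salt_jar: white jar with a white lid (salt), about 0.16 kg, round and upright, 54 mm in diameter and 60 mm tall; stands in one of the carousel's bays at the start; origin at the centre of its underside, z up
- pepper_jar: dark brown jar with a black lid, about 0.16 kg, round and upright, 54 mm in diameter and 60 mm tall; stands in one of the carousel's bays at the start; origin at the centre of its underside, z up
- new_jar1: full green jar with a green lid, about 0.16 kg, round and upright, 54 mm in diameter and 60 mm tall; stands on the worktop to the robot's right at the start; three or four of these are present; origin at the centre of its underside, z up
- new_jar2: full green jar with a green lid, about 0.16 kg, round and upright, 54 mm in diameter and 60 mm tall; stands on the worktop to the robot's right at the start; three or four of these are present; origin at the centre of its underside, z up
- new_jar3: full green jar with a green lid, about 0.16 kg, round and upright, 54 mm in diameter and 60 mm tall; stands on the worktop to the robot's right at the start; three or four of these are present; origin at the centre of its underside, z up
- new_jar4: full green jar with a green lid, about 0.16 kg, round and upright, 54 mm in diameter and 60 mm tall; stands on the worktop to the robot's right at the start; three or four of these are present; origin at the centre of its underside, z up
- mat: dark rubber draining mat, fixed to the worktop, 340 mm along its own x, 120 mm along y, 4 mm thick; the washing-up bottle and the mug stand on it about 120 mm from its middle, one towards each end; origin at the middle of its underside
- soap: orange washing-up bottle, 60 mm across, 190 mm tall, standing on one end of the mat; origin at the centre of its underside; leave it standing
- mug: blue mug, 74 mm across, 90 mm tall, with a handle that sticks out 37 mm from its side, standing on the other end of the mat (soap and mug may be swapped); origin at the centre of its underside; leave it standing
- sugar_tin: tin 72 mm across, 100 mm tall, blue band, standing on the worktop; origin at the centre of its underside; not part of the job
- glass_cup: clear drinking glass, 66 mm across, 100 mm tall; origin at the centre of its underside; not part of the job
- dip_bowl: white bowl, 110 mm across, 45 mm tall; origin at the centre of its underside; not part of the job
Mind the look-alikes: they are no part of the job. What is shaped like the new_jar3 but blue, pink or purple is not meant.

How it is judged:
By the outcome, as a careful person would: the job done as asked, in the order asked, and still so for the second after the job is handed in, with the robot touching nothing.
Of new_jar1, new_jar2, new_jar3, new_jar4 only 3 to 4 are there at a start; the rules pass over those that are not, and their reading is None.
At some moment in a run one of empty_jar, new_jar1, new_jar2, new_jar3, new_jar4 may be knocked a few centimetres aside while the robot is not near it.
It also fails if it takes over 210 s, if anything falls off the work surface, if the arm or the gripper's body presses on something with over 40 N, if the wrist force passes 120 N, or if a joint passes its speed limit or range.

## Working session

There is one attempt and no reset: what is moved stays moved. The work goes in short steps, Python scripts to look and compute and a shell command to move; the robot and the scene stay as the last step left them, time stands still between calls to the robot, and variables do not carry over. Pictures are saved under pics/ and viewed, at most 14 in all, crops included, and the job is handed in when it is done.

```bash
mkdir -p pics
python3 - <<'E'
from workcell import *
import cv2,numpy as np
s=state();print(s)
for n in("top","side"):
    im=grab_frame(n);cv2.imwrite(f"pics/{n}0.png",im[:,:,::-1]);c=camera_model(n);print(n,c)
a=cv2.imread("pics/top0.png")
E
```

```text
{'time_s': 0.0, 'qpos': array([-6.73215365e+01,  1.83515231e+01,  8.97070864e+01, -1.30953422e-03,
        7.20417308e+01, -1.14357632e+00]), 'qvel': array([ 0.0174372 , -0.03829646,  0.10756126, -0.06483226,  0.08848313,
       -0.05164618]), 'effort': array([-7.01549743e-04, -4.12462449e+01, -2.31973135e+01,  7.26164994e-02,
        4.59191320e-02, -1.67041508e-04]), 'ee_pos': array([ 232.0732634 , -525.56660789,  227.11681665]), 'ee_rot': array([-1.79899655e+02, -7.57794582e-04,  2.38224441e+01]), 'force': array([ 0.06124699,  0.45422166, -1.35105174]), 'torque': array([ 0.02064998, -0.0656758 , -0.01914989]), 'gripper_force': 0.0, 'gripper_width': 91.52283092071062}
top {'intrinsics': array([[420.85176321,   0.        , 276.51193881],
       [  0.        , 420.85176321, 207.20503506],
       [  0.        ,   0.        ,   1.        ]]), 'R': array([[ 0.00936213, -0.99980536, -0.01736669],
       [-0.99511814, -0.00760907, -0.09839708],
       [ 0.09824579,  0.01820311, -0.99499568]]), 't': array([ -38.83035442,  498.39686669, 1299.24995476])}
side {'intrinsics': array([[492.38017577,   0.        , 280.87257121],
       [  0.        , 492.38017577, 199.31663375],
       [  0.        ,   0.        ,   1.        ]]), 'R': array([[-0.74764061, -0.66410282, -0.00098589],
       [-0.4892769 ,  0.55182584, -0.67534906],
       [ 0.44904525, -0.50443601, -0.73749757]]), 't': array([ 342.53534473,  335.70928687, 1184.51677044])}
```

View pics/top0.png

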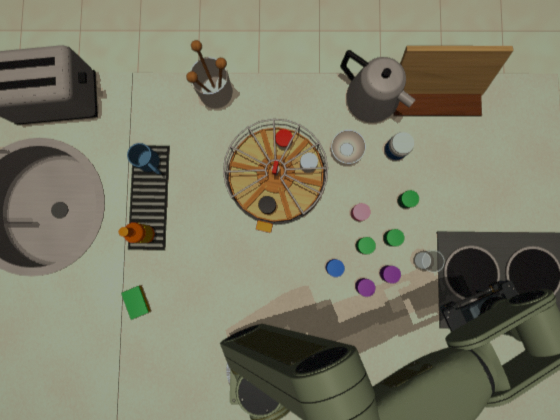

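View pics/side0.png

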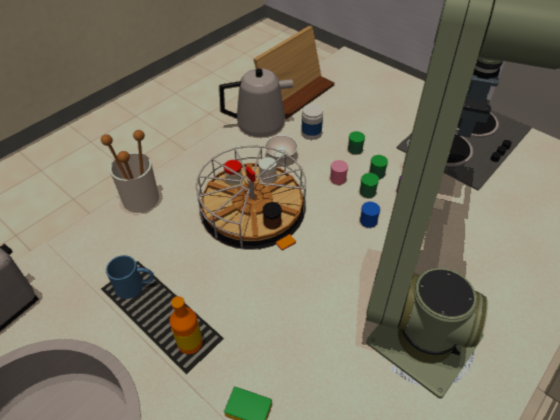

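Top view: pepper (267,205) is at the opening next to the orange tab (263,227). Salt is at (308,161), the red lid at (284,139) and the knob at (276,170). Green jars are at (366,245), (396,238) and (410,199), mug at (140,155), soap at (135,233). The arm may hide a fourth green jar.

```bash
cat > h.py <<'E'
from workcell import *
import cv2,numpy as np
from scipy.spatial.transform import Rotation
def ray(c,u,v,z):
    d=c["R"].T@np.linalg.inv(c["intrinsics"])@[u,v,1]; o=-c["R"].T@c["t"]
    return o+d*(z-o[2])/d[2]
HSV=dict(green=((50,100,40),(75,255,255)),red=((174,120,90),(6,255,255)),orange=((8,150,120),(20,255,255)),
 blue=((95,90,50),(120,255,255)),purple=((135,90,40),(160,255,255)))
def mask(im,k):
    h=cv2.cvtColor(im,cv2.COLOR_RGB2HSV); lo,hi=HSV[k]
    if lo[0]>hi[0]: return cv2.inRange(h,(0,)+lo[1:],hi)|cv2.inRange(h,lo,(180,255,255))
    return cv2.inRange(h,lo,hi)
def blobs(im,k,amin=40):
    n,_,st,ce=cv2.connectedComponentsWithStats(mask(im,k))
    return [(int(st[i,4]),ce[i].round(1),st[i,:4]) for i in range(1,n) if st[i,4]>=amin]
def go(*tgt):  # chain of x,y,z,yaw(world): prints tool-frame shifts from present pose
    s=state(); p=s["ee_pos"]; yaw=s["ee_rot"][2]
    print("t",round(s["time_s"],1),"at",p.round(1),s["ee_rot"].round(1),"w",round(s["gripper_width"],1))
    for x,y,z,w in tgt:
        a=np.radians(yaw); d=np.array([x,y,z])-p
        print("x %.3f y %.3f z %.3f yaw %.3f"%((d[0]*np.cos(a)+d[1]*np.sin(a))/1e3,(d[0]*np.sin(a)-d[1]*np.cos(a))/1e3,-d[2]/1e3,-np.radians(w-yaw)))
        p=np.array([x,y,z],float);yaw=w
E
python3 - <<'E'
from h import *
for n in("top","side"):
    im=cv2.imread(f"pics/{n}0.png")[:,:,::-1].copy();c=camera_model(n);print(n,(-c["R"].T@c["t"]).round())
    for k,z in(("green",30),("red",92),("orange",95),("blue",45),("purple",30)):
        for a,p,st in blobs(im,k): print(k,a,p,st,ray(c,*p,z)[:2].round(),ray(c,*p,0)[:2].round())
E
```

```text
top [ 369.  -59. 1341.]
green 245 [409.5 198.5] [401 190  18  18] [ 529. -449.] [ 532. -458.]
green 247 [394.4 237.3] [386 229  18  17] [ 407. -400.] [ 408. -408.]
green 244 [365.8 245.2] [357 237  18  17] [ 382. -312.] [ 383. -318.]
green 540 [134.5 302.2] [122 286  26  33] [201. 400.] [197. 411.]
red 228 [283.  137.4] [275 129  18  18] [705. -54.] [730. -53.]
red 53 [274.7 166.6] [272 161   6  12] [615. -29.] [633. -27.]
orange 159 [266.3 143.3] [259 129  15  30] [686.  -3.] [710.   1.]
orange 130 [297.5 149.2] [285 138  23  24] [668. -98.] [ 691. -100.]
orange 132 [243.9 165.6] [230 160  34  10] [617.  63.] [636.  73.]
orange 663 [270.2 194.1] [237 165  63  56] [531. -17.] [543. -13.]
orange 158 [308.  179.8] [288 173  35  13] [ 575. -129.] [ 591. -135.]
orange 42 [287.4 181.7] [283 176  10  11] [569. -68.] [584. -68.]
orange 95 [263.2 225.6] [256 221  16  11] [437.   3.] [442.   8.]
orange 245 [131.2 232.1] [119 223  23  19] [414. 396.] [417. 431.]
blue 263 [145.2 159.7] [129 145  30  29] [644. 380.] [653. 395.]
blue 247 [334.9 267.6] [326 259  19  18] [ 313. -214.] [ 311. -220.]
[... 747 characters left out ...]
9   9] [676.  32.] [751. -26.]
orange 103 [263.5 187.4] [254 180  22  13] [568. -50.] [ 632. -115.]
orange 42 [234. 190.] [227 187  14   7] [623.  13.] [693. -46.]
orange 616 [265.7 210.9] [243 189  59  49] [503.  11.] [561. -48.]
orange 146 [230.7 207.6] [216 200  28  16] [583.  66.] [648.  11.]
orange 156 [285.5 241.7] [276 235  20  14] [394.  54.] [442.  -1.]
orange 122 [177.2 301.7] [171 296  13  12] [467. 353.] [521. 326.]
orange 396 [182.6 321. ] [170 308  26  24] [419. 378.] [469. 353.]
blue 89 [310.1 129.7] [304 123  13  12] [ 667. -383.] [ 701. -426.]
blue 390 [369.5 213.9] [361 202  19  25] [ 306. -207.] [ 324. -243.]
blue 892 [125.6 276.1] [107 256  47  42] [651. 378.] [683. 367.]
```

```bash
python3 -c "
from h import *
go((480,-10,420,23.8))"
```

```text
t 0.1 at [ 232.1 -525.6  227.2] [-179.9   -0.    23.8] w 91.0
x 0.435 y -0.372 z -0.193 yaw 0.000
```

```bash
cat > /dev/null; for i in 1 2 3 4; do python3 -m crank '[{"x":0.022,"y":-0.019,"z":-0.010},{"x":0.044,"y":-0.038,"z":-0.020},{"x":0.066,"y":-0.056,"z":-0.029},{"x":0.088,"y":-0.075,"z":-0.039},{"x":0.109,"y":-0.093,"z":-0.048}]'; done; for i in 1 2 3 4; do python3 -m crank '[{"yaw":-0.125},{"yaw":-0.25},{"yaw":-0.375},{"yaw":-0.5},{"yaw":-0.624}]'; done | tail -1
python3 - <<'E'
from h import *
go((480,-10,420,167.5))
for n in("wrist","top"):
    print(camera_model(n) if n=="wrist" else "")
    im=grab_frame(n);cv2.imwrite(f"pics/{n}1.png",im[:,:,::-1])
E
```

```text
t 0.1 at [ 232.1 -525.6  227.2] [-179.9   -0.    23.8] w 91.0
x 0.435 y -0.372 z -0.193 yaw -2.508
{'intrinsics': array([[328.96363886,   0.        , 277.92171209],
       [  0.        , 328.96363886, 208.66509344],
       [  0.        ,   0.        ,   1.        ]]), 'R': array([[ 0.40307883, -0.91516398, -0.00153337],
       [-0.88124132, -0.38858866,  0.26909586],
       [-0.24686269, -0.10711557, -0.96311218]]), 't': array([-573.90978846,  -30.78064502,  390.49958998])}
validation failed for argument at $[0]...
validation failed for argument at $[0]...
validation failed for argument at $[0]...
validation failed for argument at $[0]...
validation failed for argument at $[0]...
validation failed for argument at $[0]...
validation failed for argument at $[0]...
validation failed for argument at $[0]...
```

View pics/wrist1.png

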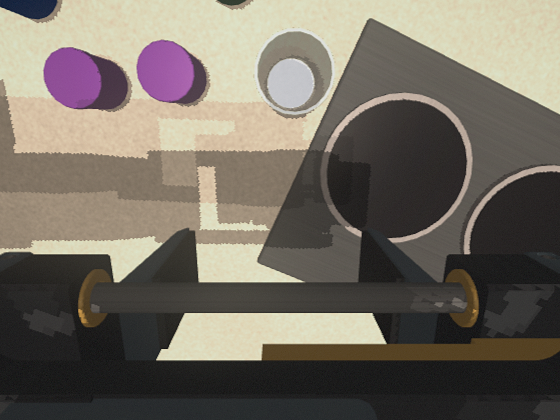

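View pics/top1.png

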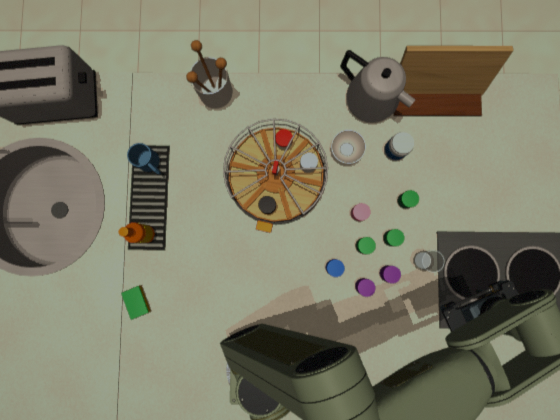

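The move was refused, so every key is probably required. The wrist view shows two purple jars, the glass and the hob, with no hidden green jar.

```bash
for i in 1 2 3 4; do python3 -m crank '[{"grip":0.091,"x":0.022,"y":-0.019,"z":-0.010,"yaw":0},{"grip":0.091,"x":0.044,"y":-0.038,"z":-0.020,"yaw":0},{"grip":0.091,"x":0.066,"y":-0.056,"z":-0.029,"yaw":0},{"grip":0.091,"x":0.088,"y":-0.075,"z":-0.039,"yaw":0},{"grip":0.091,"x":0.109,"y":-0.093,"z":-0.048,"yaw":0}]'; done; for i in 1 2 3 4; do python3 -m crank '[{"grip":0.091,"x":0,"y":0,"z":0,"yaw":-0.125},{"grip":0.091,"x":0,"y":0,"z":0,"yaw":-0.25},{"grip":0.091,"x":0,"y":0,"z":0,"yaw":-0.375},{"grip":0.091,"x":0,"y":0,"z":0,"yaw":-0.5},{"grip":0.091,"x":0,"y":0,"z":0,"yaw":-0.624}]'; done | tail -1
python3 - <<'E'
from h import *
go((480,-10,420,167.5))
c=camera_model("wrist")
im=grab_frame("wrist");cv2.imwrite("pics/wrist2.png",im[:,:,::-1]);np.savez("w2.npz",**c)
im=grab_frame("top");cv2.imwrite("pics/top2.png",im[:,:,::-1])
print((-c["R"].T@c["t"]).round(),c["R"].round(2))
c=camera_model("top")
for a,p,st in blobs(im,"green",60): print(a,p,st,ray(c,*p,30)[:2].round())
E
```

```text
time_s: 0.62
ee_pos: [294.7, -395.5, 276.3]
ee_rot: [-180.0, -0.0, 23.8]
force: [-0.4, -0.4, 0.1]
gripper_width: 91.1
gripper_force: 0.0
time_s: 1.03
ee_pos: [356.8, -266.3, 324.5]
ee_rot: [180.0, -0.0, 23.8]
force: [-0.2, -0.6, -0.3]
gripper_width: 91.1
gripper_force: 0.0
time_s: 1.45
ee_pos: [419.0, -137.2, 372.5]
ee_rot: [180.0, -0.0, 23.8]
force: [0.8, -0.2, -0.2]
gripper_width: 90.8
gripper_force: 0.0
time_s: 1.87
ee_pos: [481.2, -8.0, 420.4]
ee_rot: [180.0, -0.0, 23.8]
force: [0.2, -0.3, 0.1]
gripper_width: 90.9
gripper_force: 0.0
gripper_force: 0.0
t 3.5 at [480.7  -9.6 419.7] [-180.    -0.   167.2] w 91.3
x 0.001 y -0.001 z -0.000 yaw -0.005
[406.   7. 576.] [[ 0.22  0.97 -0.  ]
 [ 0.94 -0.21  0.27]
 [ 0.26 -0.06 -0.96]]
246 [409.4 198.6] [401 190  18  18] [ 528. -449.]
248 [394.4 237.3] [386 229  18  17] [ 407. -400.]
244 [365.8 245.2] [357 237  18  17] [ 382. -312.]
539 [134.5 302.3] [122 286  26  33] [200. 400.]
```

View pics/wrist2.png

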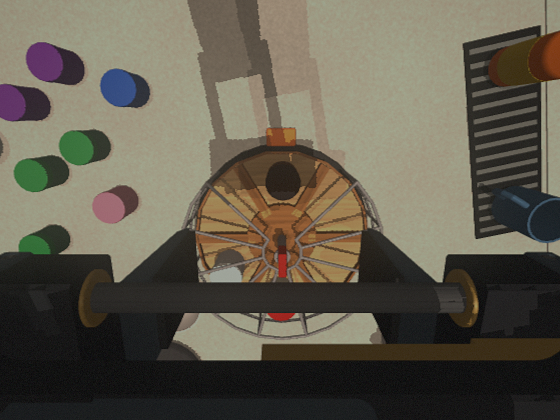

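Run:
```python
from h import *
w=dict(np.load("w2.npz"));t=camera_model("top");sd=camera_model("side")
iw=cv2.imread("pics/wrist2.png")[:,:,::-1].copy();it=cv2.imread("pics/top2.png")[:,:,::-1].copy()
for k,zs in(("red",(139,)),("orange",(3,30)),("green",(30,))):
    for a,p,st in blobs(iw,k,60): print("w",k,a,p,st,[ray(w,*p,z)[:2].round() for z in zs])
h=cv2.cvtColor(iw,cv2.COLOR_RGB2HSV)
for nm,im,c in(("w",iw,w),("t",it,t)):
    m=cv2.inRange(cv2.cvtColor(im,cv2.COLOR_RGB2HSV)[:,:,2],0,45)
    n,_,st,ce=cv2.connectedComponentsWithStats(m)
    for i in range(1,n):
        if 60<st[i,4]<3000: print(nm,"dark",st[i],ce[i].round(),ray(c,*ce[i],85)[:2].round())
print("soap cap top z180",ray(t,125,232,185).round(),"side",ray(sd,178,302,185).round())
a=cv2.resize(it[125:265,105:185],None,fx=4,fy=4,interpolation=cv2.INTER_CUBIC)
s=grab_frame("side");b=cv2.resize(s[245:370,95:225],None,fx=4,fy=4,interpolation=cv2.INTER_CUBIC)
H=560;o=np.zeros((H,800,3),np.uint8);o[:560,:320]=a;b=b[:,:480];o[:500,320:800]=b
cv2.imwrite("pics/mat.png",o[:,:,::-1])
```

```text
w red 203 [282.1 265.1] [278 254   9  24] [array([609., -33.])]
w red 165 [280.8 315.9] [267 313  28   8] [array([690., -54.])]
w orange 387 [554.3  55.3] [547  33  13  43] [array([412., 459.]), array([411., 438.])]
w orange 435 [281.4 136. ] [266 128  30  18] [array([438.,   6.]), array([436.,   6.])]
w orange 1402 [283.9 212.8] [247 165  82  87] [array([572., -20.]), array([564., -19.])]
w orange 151 [302.6 223.5] [293 216  19  16] [array([599.,   9.]), array([590.,   9.])]
w orange 83 [258.3 224.2] [252 218  14  14] [array([582., -70.]), array([574., -67.])]
w orange 232 [317.1 236.8] [300 231  45  13] [array([630.,  30.]), array([620.,  29.])]
w orange 222 [245.8 237.1] [220 232  42  11] [array([602., -99.]), array([592., -94.])]
w orange 158 [208.4 240. ] [196 234  36  17] [array([ 592., -168.]), array([ 583., -160.])]
w orange 95 [350.5 239.2] [335 235  26   7] [array([649.,  90.]), array([637.,  86.])]
w orange 67 [307.6 251.4] [303 247  11  10] [array([655.,   7.]), array([643.,   7.])]
w orange 68 [255.2 251.5] [250 248  11   9] [array([633., -89.]), array([623., -84.])]
w g
[... 819 characters left out ...]
 [136. 153.] [657. 396.]
t dark [   0  147   57  119 1512] [ 15. 200.] [510. 761.]
t dark [ 129  146   40  103 1184] [152. 196.] [523. 341.]
t dark [133 165  23  10 113] [145. 171.] [601. 365.]
t dark [ 214  168   63  105 1229] [236. 228.] [428.  85.]
t dark [287 181  10  42 297] [292. 201.] [512. -81.]
t dark [ 448  249   49   49 1918] [472. 273.] [ 303. -610.]
t dark [ 509  250   51   49 1956] [534. 274.] [ 303. -790.]
t dark [213 278  59  23 323] [240. 295.] [232.  70.]
t dark [487 317  40  10 312] [507. 322.] [ 165. -706.]
t dark [277 349  17  33 188] [284. 366.] [ 33. -62.]
t dark [ 147  370   51   50 1231] [179. 403.] [-75. 239.]
soap cap top z180 [411. 380. 185.] side [413. 378. 185.]
```

View pics/mat.png

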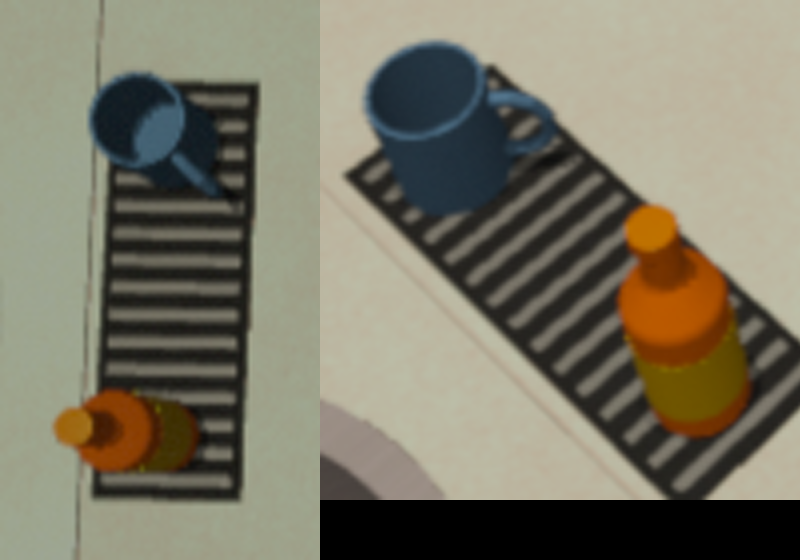

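Run:
```python
from h import *
w=dict(np.load("w2.npz"));t=camera_model("top");sd=camera_model("side")
print("cap",ray(t,123.5,231.5,188)[:2],ray(sd,178,302.5,188)[:2])
print("mug",ray(t,139.5,154.75,90)[:2],ray(sd,121.3,267.5,90)[:2])
for p,q in(((409.4,198.6),(34,245.1)),((394.4,237.3),(30.6,175.2)),((365.8,245.2),(76.1,147.6))): print(ray(t,*p,60)[:2].round(),ray(w,*q,60)[:2].round())
for p in((130,249),(166,249),(169,146)): print("mat",ray(t,*p,4)[:2].round())
go((607,-31,220,167.2),(607,-31,134,167.2))
```

```text
cap [412.04746304 383.45986684] [410.50828324 380.07149976]
mug [649.39744243 382.62763998] [647.11302954 380.84901368]
[ 525. -440.] [ 517. -439.]
[ 406. -393.] [ 405. -395.]
[ 382. -306.] [ 381. -308.]
mat [364. 431.]
mat [365. 316.]
mat [698. 318.]
t 3.7 at [480.8  -9.6 419.8] [-180.    -0.   166.7] w 90.7
x -0.128 y 0.008 z 0.200 yaw -0.009
x 0.000 y 0.000 z 0.086 yaw -0.000
```

```bash
python3 -m crank '[{"grip":0.091,"x":-0.02,"y":0.001,"z":0.02,"yaw":0},{"grip":0.091,"x":-0.045,"y":0.003,"z":0.04,"yaw":0},{"grip":0.091,"x":-0.07,"y":0.005,"z":0.06,"yaw":0},{"grip":0.091,"x":-0.1,"y":0.007,"z":0.08,"yaw":0},{"grip":0.091,"x":-0.128,"y":0.008,"z":0.1,"yaw":0}]' | sed -n 2,3p;  python3 -m crank '[{"grip":0.07,"x":0,"y":0,"z":0.02,"yaw":0},{"grip":0.05,"x":0,"y":0,"z":0.04,"yaw":0},{"grip":0.05,"x":0,"y":0,"z":0.06,"yaw":0},{"grip":0.05,"x":0,"y":0,"z":0.08,"yaw":0},{"grip":0.05,"x":0,"y":0,"z":0.1,"yaw":0}]' 20 | sed -n 2,3p;  python3 -c "
from h import *
go((607,-31,134,167.2))
c=camera_model('wrist');im=grab_frame('wrist');cv2.imwrite('pics/w3.png',im[:,:,::-1])
for a,p,st in blobs(im,'red',60): print(a,p,st,ray(c,*p,156)[:2],ray(c,*p,139)[:2])"
```

```text
ee_pos: [608.5, -31.1, 319.0]
ee_rot: [180.0, 0.0, 166.7]
ee_pos: [607.3, -31.0, 218.7]
ee_rot: [-180.0, -0.0, 166.6]
t 4.5 at [607.3 -31.  218.7] [-180.    -0.   166.6] w 60.6
x 0.000 y -0.000 z 0.085 yaw -0.010
786 [276.1 222.2] [268 197  17  50] [600.98098954 -31.35388129] [606.3181721 -32.729619 ]
112 [277.2 279.5] [262 275  31   8] [644.21381346 -40.90023324] [652.90648013 -43.0169041 ]
592 [276.5 319.2] [252 313  50  16] [676.63097353 -49.20051741] [687.83967445 -51.96140877]
```

View pics/w3.png

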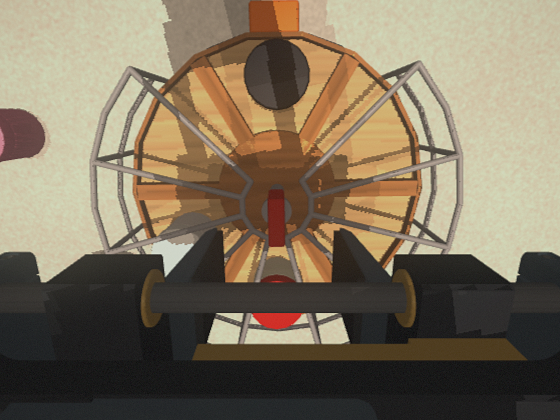

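The knob is centred between the fingers, and pepper at (277,75) is at the opening. I'll lower, close, and turn three clicks clockwise.

```bash
python3 -m crank '[{"grip":0.05,"x":0,"y":0,"z":0.02,"yaw":0.01},{"grip":0.05,"x":0,"y":0,"z":0.045,"yaw":0.01},{"grip":0.05,"x":0,"y":0,"z":0.07,"yaw":0.01},{"grip":0.05,"x":0,"y":0,"z":0.085,"yaw":0.01},{"grip":0.05,"x":0,"y":0,"z":0.085,"yaw":0.01}]' 30; for i in 1 2; do python3 -m crank '[{"grip":0.005,"x":0,"y":0,"z":0,"yaw":0},{"grip":0.005,"x":0,"y":0,"z":0,"yaw":0},{"grip":0.005,"x":0,"y":0,"z":0,"yaw":0},{"grip":0.005,"x":0,"y":0,"z":0,"yaw":0},{"grip":0.005,"x":0,"y":0,"z":0,"yaw":0}]' 30; done
```

```text
time_s: 4.98
ee_pos: [605.2, -30.8, 131.8]
ee_rot: [-179.9, -0.4, 166.1]
force: [-0.1, 0.0, -0.3]
gripper_width: 49.9
gripper_force: 0.0
time_s: 5.4
ee_pos: [607.8, -31.0, 136.1]
ee_rot: [180.0, 0.1, 166.2]
force: [-0.2, 0.5, -0.1]
gripper_width: 19.7
gripper_force: 0.0
time_s: 5.82
ee_pos: [607.3, -32.4, 135.8]
ee_rot: [-179.9, 0.1, 166.3]
force: [-1.7, -4.2, 4.0]
gripper_width: 12.1
gripper_force: 32.4
```

```bash
for i in 1 2 3; do python3 -m crank '[{"grip":0.005,"x":0,"y":0,"z":0,"yaw":0.11},{"grip":0.005,"x":0,"y":0,"z":0,"yaw":0.22},{"grip":0.005,"x":0,"y":0,"z":0,"yaw":0.33},{"grip":0.005,"x":0,"y":0,"z":0,"yaw":0.44},{"grip":0.005,"x":0,"y":0,"z":0,"yaw":0.55}]'; python3 -m crank '[{"grip":0.005,"x":0,"y":0,"z":0,"yaw":0.11},{"grip":0.005,"x":0,"y":0,"z":0,"yaw":0.22},{"grip":0.005,"x":0,"y":0,"z":0,"yaw":0.33},{"grip":0.005,"x":0,"y":0,"z":0,"yaw":0.44},{"grip":0.005,"x":0,"y":0,"z":0,"yaw":0.497}]';done
```

```text
time_s: 6.23
ee_pos: [606.2, -34.3, 135.8]
ee_rot: [-179.7, 0.2, 134.5]
force: [-5.5, -11.7, 5.4]
gripper_width: 12.0
gripper_force: 31.4
time_s: 6.65
ee_pos: [604.5, -35.2, 135.7]
ee_rot: [-179.6, 0.3, 106.1]
force: [-9.1, -12.7, 8.1]
gripper_width: 12.2
gripper_force: 31.9
time_s: 7.07
ee_pos: [602.3, -35.3, 135.7]
ee_rot: [-179.5, 0.6, 74.6]
force: [-15.4, -13.0, 11.8]
gripper_width: 11.9
gripper_force: 31.3
time_s: 7.48
ee_pos: [600.7, -34.3, 135.8]
ee_rot: [-179.7, 0.8, 46.1]
force: [-18.9, -9.7, 12.1]
gripper_width: 12.1
gripper_force: 31.9
time_s: 7.9
ee_pos: [599.9, -32.3, 135.7]
ee_rot: [-179.9, 0.9, 14.5]
force: [-20.0, -4.0, 15.0]
gripper_width: 11.9
gripper_force: 31.7
time_s: 8.32
ee_pos: [599.9, -30.6, 135.7]
ee_rot: [179.8, 0.9, -14.0]
force: [-18.8, -0.4, 14.6]
gripper_width: 11.8
gripper_force: 32.1
```

```bash
python3 -m crank '[{"grip":0.05,"x":0,"y":0,"z":0,"yaw":0},{"grip":0.05,"x":0,"y":0,"z":0,"yaw":0},{"grip":0.05,"x":0,"y":0,"z":0,"yaw":0},{"grip":0.05,"x":0,"y":0,"z":0,"yaw":0},{"grip":0.05,"x":0,"y":0,"z":-0.02,"yaw":0}]' 30 | tail -2; python3 -m crank '[{"grip":0.085,"x":0,"y":0,"z":-0.03,"yaw":0},{"grip":0.085,"x":-0.03,"y":0,"z":-0.05,"yaw":0},{"grip":0.085,"x":-0.06,"y":0,"z":-0.06,"yaw":0},{"grip":0.085,"x":-0.085,"y":0,"z":-0.06,"yaw":0},{"grip":0.085,"x":-0.1,"y":0,"z":-0.06,"yaw":0}]'
python3 - <<'E'
from h import *
go((501,-8,150,-12.8),(501,-8,67,-12.8))
c=camera_model('wrist');im=grab_frame('wrist');cv2.imwrite('pics/w4.png',im[:,:,::-1])
for a,p,st in blobs(im,'red',60): print("w",a,p,st,ray(c,*p,92)[:2])
c=camera_model('top');im=grab_frame('top')
for k in("red","green"):
  for a,p,st in blobs(im,k,30): print(k,a,p,st,ray(c,*p,92 if k=="red" else 60)[:2])
E
```

```text
gripper_width: 42.4
gripper_force: 0.0
time_s: 9.15
ee_pos: [508.4, -6.6, 215.8]
ee_rot: [-180.0, -0.0, -13.7]
force: [0.5, -0.5, -0.7]
gripper_width: 75.7
gripper_force: 0.0
t 9.2 at [508.4  -6.6 215.8] [-180.    -0.   -13.7] w 75.7
x -0.007 y 0.003 z 0.066 yaw -0.016
x 0.000 y -0.000 z 0.083 yaw -0.000
w 1157 [280.7  79.3] [271  49  20  62] [608.63316278 -33.7883977 ]
w 2617 [280.3 212.6] [251 185  59  57] [501.20672274  -7.4050264 ]
green 247 [409.4 198.6] [401 190  18  18] [ 524.6384893  -440.19164181]
green 248 [394.4 237.3] [386 229  18  17] [ 406.47978329 -392.54817321]
green 244 [365.8 245.2] [357 237  18  17] [ 381.89446875 -306.11794724]
green 538 [134.5 302.3] [122 286  26  33] [204.30186919 389.55500316]
```

View pics/w4.png

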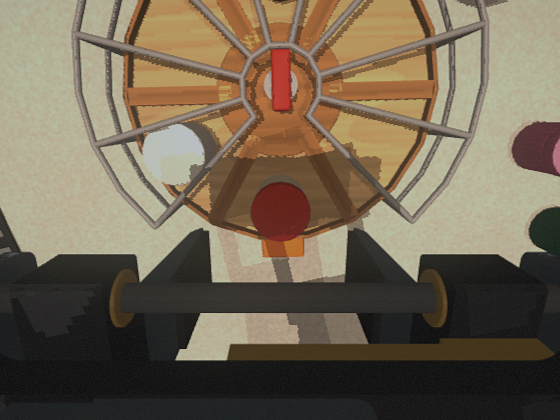

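The red-lid jar is at the opening, lid at (280,212) → (501,−7). Picking it up.

```bash
python3 -m crank '[{"grip":0.075,"x":-0.007,"y":0.002,"z":0.03,"yaw":-0.016},{"grip":0.075,"x":-0.007,"y":0.002,"z":0.06,"yaw":-0.016},{"grip":0.075,"x":-0.007,"y":0.002,"z":0.09,"yaw":-0.016},{"grip":0.075,"x":-0.007,"y":0.002,"z":0.12,"yaw":-0.016},{"grip":0.075,"x":-0.007,"y":0.002,"z":0.148,"yaw":-0.016}]' 20; python3 -m crank '[{"grip":0.075,"x":0,"y":0,"z":0,"yaw":0},{"grip":0.04,"x":0,"y":0,"z":0,"yaw":0},{"grip":0.04,"x":0,"y":0,"z":0,"yaw":0},{"grip":0.04,"x":0,"y":0,"z":0,"yaw":0},{"grip":0.04,"x":0,"y":0,"z":0,"yaw":0}]'; python3 -m crank '[{"grip":0.04,"x":0,"y":0,"z":0,"yaw":0},{"grip":0.04,"x":0,"y":0,"z":0,"yaw":0},{"grip":0.04,"x":0,"y":0,"z":-0.02,"yaw":0},{"grip":0.04,"x":0,"y":0,"z":-0.05,"yaw":0},{"grip":0.04,"x":0,"y":0,"z":-0.08,"yaw":0}]'; python3 -m crank '[{"grip":0.04,"x":0,"y":0,"z":-0.03,"yaw":0},{"grip":0.04,"x":0,"y":0,"z":-0.06,"yaw":0},{"grip":0.04,"x":0,"y":0,"z":-0.09,"yaw":0},{"grip":0.04,"x":0,"y":0,"z":-0.11,"yaw":0},{"grip":0.04,"x":0,"y":0,"z":-0.12,"yaw":0}]'
python3 -c "
from h import *
go((530,382,265,-12.8),(530,382,43,0))"
```

```text
time_s: 9.67
ee_pos: [504.1, -7.7, 65.3]
ee_rot: [-180.0, -0.1, -12.8]
force: [0.6, 0.3, -0.2]
gripper_width: 75.1
gripper_force: 0.0
time_s: 10.08
ee_pos: [504.6, -7.7, 68.7]
ee_rot: [-180.0, -0.2, -12.8]
force: [1.2, -0.3, 1.1]
gripper_width: 53.3
gripper_force: 20.0
time_s: 10.5
ee_pos: [501.6, -7.5, 147.3]
ee_rot: [180.0, 0.2, -12.8]
force: [1.4, -0.2, -1.8]
gripper_width: 53.6
gripper_force: 20.0
time_s: 10.92
ee_pos: [503.6, -7.6, 270.2]
ee_rot: [-179.9, -0.3, -12.8]
force: [0.9, 1.3, -1.1]
gripper_width: 53.6
gripper_force: 20.0
t 10.9 at [503.6  -7.6 270.2] [-179.9   -0.3  -12.8] w 53.6
x -0.060 y -0.386 z 0.005 yaw 0.000
x 0.000 y -0.000 z 0.222 yaw -0.223
```

```bash
for i in 1 2; do python3 -m crank '[{"grip":0.04,"x":-0.006,"y":-0.035,"z":0,"yaw":0},{"grip":0.04,"x":-0.012,"y":-0.075,"z":0,"yaw":0},{"grip":0.04,"x":-0.018,"y":-0.115,"z":0,"yaw":0},{"grip":0.04,"x":-0.024,"y":-0.155,"z":0,"yaw":0},{"grip":0.04,"x":-0.030,"y":-0.193,"z":0,"yaw":0}]'|tail -2; done;  python3 -m crank '[{"grip":0.04,"x":0,"y":0,"z":0.03,"yaw":-0.1},{"grip":0.04,"x":0,"y":0,"z":0.06,"yaw":-0.2},{"grip":0.04,"x":0,"y":0,"z":0.09,"yaw":-0.223},{"grip":0.04,"x":0,"y":0,"z":0.11,"yaw":-0.223},{"grip":0.04,"x":0,"y":0,"z":0.11,"yaw":-0.223}]'; python3 -c "
from h import *
go((532,382,41,0))
im=grab_frame('top');c=camera_model('top')
cv2.imwrite('pics/t5.png',im[:,:,::-1])"
```

```text
gripper_width: 53.7
gripper_force: 20.0
gripper_width: 54.0
gripper_force: 20.0
time_s: 12.17
ee_pos: [526.3, 380.0, 150.3]
ee_rot: [179.6, 0.6, 0.0]
force: [-1.4, 0.3, -1.7]
gripper_width: 53.6
gripper_force: 20.0
t 12.2 at [526.3 380.  150.3] [179.6   0.6   0. ] w 53.6
x 0.006 y -0.002 z 0.109 yaw 0.000
```

```bash
python3 -m crank '[{"grip":0.04,"x":0.003,"y":-0.002,"z":0.03,"yaw":0},{"grip":0.04,"x":0.004,"y":-0.002,"z":0.06,"yaw":0},{"grip":0.04,"x":0.004,"y":-0.002,"z":0.085,"yaw":0},{"grip":0.04,"x":0.004,"y":-0.002,"z":0.095,"yaw":0},{"grip":0.04,"x":0.004,"y":-0.002,"z":0.1,"yaw":0}]';python3 -m crank '[{"grip":0.04,"x":0,"y":0,"z":0,"yaw":0},{"grip":0.04,"x":0,"y":0,"z":0.0,"yaw":0},{"grip":0.04,"x":0,"y":0,"z":0,"yaw":0},{"grip":0.04,"x":0,"y":0,"z":0,"yaw":0},{"grip":0.04,"x":0,"y":0,"z":0,"yaw":0}]'
```

```text
time_s: 12.63
ee_pos: [533.7, 383.9, 56.4]
ee_rot: [180.0, 0.1, -0.0]
force: [0.1, -0.6, -0.6]
gripper_width: 53.5
gripper_force: 20.0
time_s: 13.05
ee_pos: [534.4, 384.5, 58.2]
ee_rot: [-179.9, -0.1, -0.0]
force: [0.7, 0.6, -1.7]
gripper_width: 53.5
gripper_force: 20.0
```

```bash
python3 -m crank '[{"grip":0.04,"x":-0.002,"y":0.002,"z":0.006,"yaw":0},{"grip":0.04,"x":-0.002,"y":0.002,"z":0.011,"yaw":0},{"grip":0.04,"x":-0.002,"y":0.002,"z":0.014,"yaw":0},{"grip":0.04,"x":-0.002,"y":0.002,"z":0.017,"yaw":0},{"grip":0.04,"x":-0.002,"y":0.002,"z":0.017,"yaw":0}]';python3 -m crank '[{"grip":0.075,"x":0,"y":0,"z":0,"yaw":0},{"grip":0.075,"x":0,"y":0,"z":0.0,"yaw":0},{"grip":0.075,"x":0,"y":0,"z":0,"yaw":0},{"grip":0.075,"x":0,"y":0,"z":0,"yaw":0},{"grip":0.075,"x":0,"y":0,"z":0,"yaw":0}]'; for i in 1 2; do python3 -m crank '[{"grip":0.075,"x":0,"y":0,"z":-0.015,"yaw":0},{"grip":0.075,"x":0,"y":0,"z":-0.03,"yaw":0},{"grip":0.075,"x":0,"y":0,"z":-0.055,"yaw":0},{"grip":0.075,"x":0,"y":0,"z":-0.08,"yaw":0},{"grip":0.075,"x":0,"y":0,"z":-0.1,"yaw":0}]' | sed -n 2p; done; python3 -c "
from h import *
c=camera_model('wrist');im=grab_frame('wrist');cv2.imwrite('pics/w6.png',im[:,:,::-1])
for a,p,st in blobs(im,'red',60): print(a,p,st,ray(c,*p,64)[:2])
c=camera_model('top');im=grab_frame('top')
for a,p,st in blobs(im,'green',30): print(a,p,st,ray(c,*p,60)[:2])
go((400,-120,235,0))"
```

```text
time_s: 13.47
ee_pos: [531.2, 381.7, 40.7]
ee_rot: [179.9, 0.1, -0.0]
force: [-1.9, -1.9, 6.1]
gripper_width: 53.5
gripper_force: 20.0
time_s: 13.88
ee_pos: [531.8, 382.1, 39.7]
ee_rot: [180.0, 0.0, -0.0]
force: [-0.1, -0.3, 0.4]
gripper_width: 75.0
gripper_force: 0.0
ee_pos: [532.2, 382.4, 141.6]
ee_pos: [532.1, 382.3, 241.7]
1913 [278.6 196. ] [254 172  50  49] [527.56892037 381.59815643]
244 [409.5 198.6] [401 190  18  18] [ 524.64069904 -440.49488163]
247 [394.4 237.3] [386 229  18  17] [ 406.47978329 -392.54817321]
246 [365.7 245.2] [357 237  18  17] [ 381.89169432 -305.81689343]
t 14.8 at [533.4 383.3 244.1] [-179.7   -0.4   -0. ] w 75.0
x -0.133 y 0.503 z 0.009 yaw -0.000
```

View pics/w6.png

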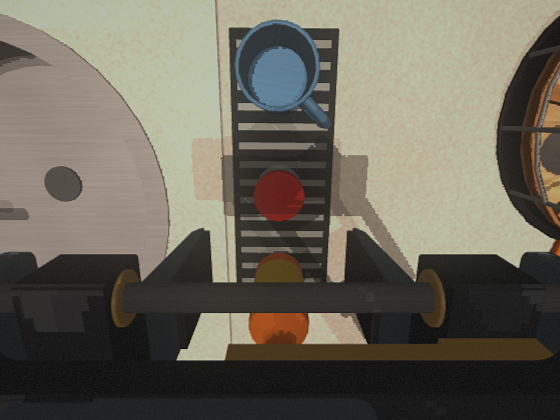

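The red-lid jar stands on the mat at about (528,382) between mug and soap. Next is the green jar at (382,−306).

```bash
for i in 1 2 3 4; do python3 -m crank '[{"grip":0.085,"x":-0.007,"y":0.034,"z":0,"yaw":0},{"grip":0.085,"x":-0.014,"y":0.068,"z":0,"yaw":0},{"grip":0.085,"x":-0.022,"y":0.103,"z":0,"yaw":0},{"grip":0.085,"x":-0.030,"y":0.138,"z":0,"yaw":0},{"grip":0.085,"x":-0.038,"y":0.172,"z":0,"yaw":0}]' | sed -n 2p; done; for i in 1 2 3; do python3 -m crank '[{"grip":0.085,"x":0,"y":0,"z":0,"yaw":-0.123},{"grip":0.085,"x":0,"y":0,"z":0,"yaw":-0.246},{"grip":0.085,"x":0,"y":0,"z":0,"yaw":-0.369},{"grip":0.085,"x":0,"y":0,"z":0,"yaw":-0.492},{"grip":0.085,"x":0,"y":0,"z":0,"yaw":-0.611}]' | sed -n 3p; done; python3 -c "
from h import *
c=camera_model('wrist');im=grab_frame('wrist')
for a,p,st in blobs(im,'green',60): print(a,p,st,ray(c,*p,60)[:2])
go((382,-306,38,105))"
```

```text
ee_pos: [492.5, 208.4, 238.4]
ee_pos: [454.4, 36.5, 238.8]
ee_pos: [416.4, -135.3, 238.9]
ee_pos: [378.4, -307.2, 238.8]
ee_rot: [-179.9, 0.0, 35.3]
ee_rot: [-179.9, -0.0, 70.3]
ee_rot: [-179.9, -0.1, 105.4]
861 [278.1 198.7] [256 174  49  47] [ 379.69483354 -311.87411096]
1144 [280.6 268.8] [258 253  46  30] [ 403.59807664 -388.63346029]
862 [359.  329.5] [343 313  37  31] [ 513.35850268 -439.52512863]
t 17.8 at [ 379.1 -305.4  238.7] [-1.799e+02 -1.000e-01  1.056e+02] w 85.0
x -0.001 y 0.003 z 0.201 yaw 0.010
```

```bash
python3 -m crank '[{"grip":0.085,"x":-0.002,"y":0.002,"z":0.035,"yaw":0},{"grip":0.085,"x":-0.002,"y":0.002,"z":0.07,"yaw":0},{"grip":0.085,"x":-0.002,"y":0.002,"z":0.105,"yaw":0},{"grip":0.085,"x":-0.002,"y":0.002,"z":0.14,"yaw":0},{"grip":0.085,"x":-0.002,"y":0.002,"z":0.17,"yaw":0}]' 25; python3 -m crank '[{"grip":0.085,"x":0,"y":0,"z":0.02,"yaw":0},{"grip":0.085,"x":0,"y":0,"z":0.03,"yaw":0},{"grip":0.04,"x":0,"y":0,"z":0.03,"yaw":0},{"grip":0.04,"x":0,"y":0,"z":0.03,"yaw":0},{"grip":0.04,"x":0,"y":0,"z":0.03,"yaw":0}]';python3 -m crank '[{"grip":0.04,"x":0,"y":0,"z":0,"yaw":0},{"grip":0.04,"x":0,"y":0,"z":0,"yaw":0},{"grip":0.04,"x":0,"y":0,"z":0,"yaw":0},{"grip":0.04,"x":0,"y":0,"z":0,"yaw":0},{"grip":0.04,"x":0,"y":0,"z":0,"yaw":0}]'
```

```text
time_s: 18.2
ee_pos: [380.9, -306.2, 67.2]
ee_rot: [-179.9, -0.1, 104.9]
force: [0.1, -0.1, -0.4]
gripper_width: 85.3
gripper_force: 0.0
time_s: 18.62
ee_pos: [382.5, -307.5, 40.4]
ee_rot: [180.0, 0.1, 105.0]
force: [0.4, 0.6, 1.2]
gripper_width: 67.5
gripper_force: 0.0
time_s: 19.03
ee_pos: [382.6, -307.7, 40.9]
ee_rot: [179.9, 0.1, 105.0]
force: [-0.8, -0.2, 6.3]
gripper_width: 53.6
gripper_force: 25.0
```

```bash
python3 -m crank '[{"grip":0.04,"x":0,"y":0,"z":-0.02,"yaw":0},{"grip":0.04,"x":0,"y":0,"z":-0.06,"yaw":0},{"grip":0.04,"x":0,"y":0,"z":-0.1,"yaw":0},{"grip":0.04,"x":0,"y":0,"z":-0.14,"yaw":0},{"grip":0.04,"x":0,"y":0,"z":-0.17,"yaw":0}]'|tail -2; for i in 1 2; do python3 -m crank '[{"grip":0.04,"x":0.025,"y":0.019,"z":0,"yaw":0},{"grip":0.04,"x":0.05,"y":0.038,"z":0,"yaw":0},{"grip":0.04,"x":0.077,"y":0.057,"z":0,"yaw":0},{"grip":0.04,"x":0.103,"y":0.077,"z":0,"yaw":0},{"grip":0.04,"x":0.129,"y":0.096,"z":0,"yaw":0}]'|tail -2; done; for i in 1 2; do python3 -m crank '[{"grip":0.04,"x":0,"y":0,"z":0,"yaw":-0.115},{"grip":0.04,"x":0,"y":0,"z":0,"yaw":-0.23},{"grip":0.04,"x":0,"y":0,"z":0,"yaw":-0.345},{"grip":0.04,"x":0,"y":0,"z":0,"yaw":-0.46},{"grip":0.04,"x":0,"y":0,"z":0,"yaw":-0.543}]'|tail -1; done; python3 -c "
from h import *
go((501.2,-8.2,74,167.2))
c=camera_model('wrist');im=grab_frame('wrist');cv2.imwrite('pics/w7.png',im[:,:,::-1])"
```

```text
gripper_width: 53.5
gripper_force: 25.0
gripper_width: 53.4
gripper_force: 25.0
gripper_width: 53.3
gripper_force: 25.0
gripper_force: 25.0
gripper_force: 25.0
t 21.1 at [500.3  -8.3 209.5] [-1.800e+02 -1.000e-01  1.675e+02] w 53.4
x -0.001 y 0.000 z 0.135 yaw 0.006
```

View pics/w7.png

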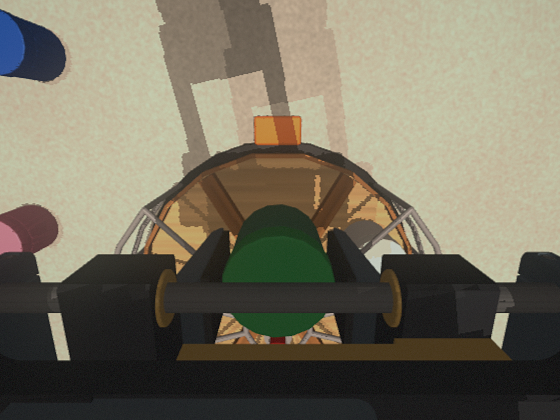

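The jar is held upright over the open bay with the walls symmetric on both sides. Lowering it.

```bash
python3 -m crank '[{"grip":0.04,"x":0,"y":0,"z":0.03,"yaw":0},{"grip":0.04,"x":0,"y":0,"z":0.06,"yaw":0},{"grip":0.04,"x":0,"y":0,"z":0.09,"yaw":0},{"grip":0.04,"x":0,"y":0,"z":0.11,"yaw":0},{"grip":0.04,"x":0,"y":0,"z":0.124,"yaw":0}]'; python3 -m crank '[{"grip":0.04,"x":0,"y":0,"z":0.003,"yaw":0},{"grip":0.04,"x":0,"y":0,"z":0.007,"yaw":0},{"grip":0.04,"x":0,"y":0,"z":0.01,"yaw":0},{"grip":0.04,"x":0,"y":0,"z":0.011,"yaw":0},{"grip":0.04,"x":0,"y":0,"z":0.011,"yaw":0}]'
```

```text
time_s: 21.58
ee_pos: [498.9, -8.2, 83.4]
ee_rot: [-180.0, -0.2, 167.1]
force: [-0.5, 0.2, -1.5]
gripper_width: 53.7
gripper_force: 25.0
time_s: 22.0
ee_pos: [501.2, -8.3, 75.5]
ee_rot: [180.0, 0.1, 167.2]
force: [1.1, 1.2, -1.8]
gripper_width: 53.5
gripper_force: 25.0
```

```bash
python3 -m crank '[{"grip":0.04,"x":0,"y":0,"z":0.002,"yaw":0},{"grip":0.04,"x":0,"y":0,"z":0.002,"yaw":0},{"grip":0.07,"x":0,"y":0,"z":0.002,"yaw":0},{"grip":0.07,"x":0,"y":0,"z":0.002,"yaw":0},{"grip":0.07,"x":0,"y":0,"z":0.002,"yaw":0}]'; python3 -m crank '[{"grip":0.07,"x":0,"y":0,"z":-0.015,"yaw":0},{"grip":0.07,"x":0,"y":0,"z":-0.04,"yaw":0},{"grip":0.07,"x":0,"y":0,"z":-0.075,"yaw":0},{"grip":0.07,"x":0,"y":0,"z":-0.11,"yaw":0},{"grip":0.07,"x":0,"y":0,"z":-0.14,"yaw":0}]'|sed -n 2p; python3 -m crank '[{"grip":0.05,"x":-0.02,"y":0,"z":0,"yaw":0},{"grip":0.05,"x":-0.045,"y":0,"z":0,"yaw":0},{"grip":0.05,"x":-0.075,"y":0,"z":0,"yaw":0},{"grip":0.05,"x":-0.1,"y":0,"z":0,"yaw":0},{"grip":0.05,"x":-0.105,"y":0,"z":0,"yaw":0}]'; python3 -c "
from h import *
go((603.6,-31.5,135,167.2))
im=grab_frame('top');cv2.imwrite('pics/t8.png',im[:,:,::-1]);c=camera_model('top')
for a,p,st in blobs(im,'green',30): print(a,p,st,ray(c,*p,60)[:2])"
```

```text
time_s: 22.42
ee_pos: [501.1, -8.3, 73.3]
ee_rot: [180.0, 0.1, 167.2]
force: [0.3, 0.1, 0.2]
gripper_width: 69.2
gripper_force: 0.0
ee_pos: [501.0, -8.3, 215.4]
time_s: 23.25
ee_pos: [606.6, -32.4, 212.7]
ee_rot: [180.0, 0.2, 167.2]
force: [0.0, 0.2, 0.2]
gripper_width: 50.1
gripper_force: 0.0
t 23.2 at [606.6 -32.4 212.7] [180.    0.2 167.2] w 50.1
x 0.003 y 0.000 z 0.078 yaw 0.000
244 [409.5 198.6] [401 190  18  18] [ 524.64069904 -440.49488163]
247 [394.4 237.3] [386 229  18  17] [ 406.47978329 -392.54817321]
539 [134.5 302.3] [122 286  26  33] [204.30186919 389.55500316]
```

```bash
python3 -m crank '[{"grip":0.05,"x":0.002,"y":0,"z":0.025,"yaw":0},{"grip":0.05,"x":0.002,"y":0,"z":0.05,"yaw":0},{"grip":0.05,"x":0.002,"y":0,"z":0.07,"yaw":0},{"grip":0.05,"x":0.002,"y":0,"z":0.078,"yaw":0},{"grip":0.05,"x":0.002,"y":0,"z":0.078,"yaw":0}]' 30 | sed -n 2p; for i in 1 2; do python3 -m crank '[{"grip":0.005,"x":0,"y":0,"z":0,"yaw":0},{"grip":0.005,"x":0,"y":0,"z":0,"yaw":0},{"grip":0.005,"x":0,"y":0,"z":0,"yaw":0},{"grip":0.005,"x":0,"y":0,"z":0,"yaw":0},{"grip":0.005,"x":0,"y":0,"z":0,"yaw":0}]'|tail -2; done;  python3 -m crank '[{"grip":0.005,"x":0,"y":0,"z":0,"yaw":0.11},{"grip":0.005,"x":0,"y":0,"z":0,"yaw":0.22},{"grip":0.005,"x":0,"y":0,"z":0,"yaw":0.33},{"grip":0.005,"x":0,"y":0,"z":0,"yaw":0.44},{"grip":0.005,"x":0,"y":0,"z":0,"yaw":0.55}]'; python3 -m crank '[{"grip":0.005,"x":0,"y":0,"z":0,"yaw":0.11},{"grip":0.005,"x":0,"y":0,"z":0,"yaw":0.22},{"grip":0.005,"x":0,"y":0,"z":0,"yaw":0.33},{"grip":0.005,"x":0,"y":0,"z":0,"yaw":0.44},{"grip":0.005,"x":0,"y":0,"z":0,"yaw":0.497}]'; python3 -m crank '[{"grip":0.05,"x":0,"y":0,"z":0,"yaw":0},{"grip":0.05,"x":0,"y":0,"z":0,"yaw":0},{"grip":0.05,"x":0,"y":0,"z":0,"yaw":0},{"grip":0.05,"x":0,"y":0,"z":0,"yaw":0},{"grip":0.05,"x":0,"y":0,"z":-0.02,"yaw":0}]' 30 | tail -2; python3 -m crank '[{"grip":0.085,"x":0,"y":0,"z":-0.03,"yaw":0},{"grip":0.085,"x":0,"y":0,"z":-0.05,"yaw":0},{"grip":0.085,"x":0,"y":0,"z":-0.08,"yaw":0},{"grip":0.085,"x":0,"y":0,"z":-0.1,"yaw":0},{"grip":0.085,"x":0,"y":0,"z":-0.1,"yaw":0}]'; python3 -c "
from h import *
im=grab_frame('wrist');cv2.imwrite('pics/w9.png',im[:,:,::-1])
go((406,-393,238,107.2))"
```

```text
ee_pos: [598.9, -30.8, 133.1]
gripper_width: 19.4
gripper_force: 0.0
gripper_width: 12.0
gripper_force: 35.8
time_s: 24.97
ee_pos: [601.9, -30.2, 135.5]
ee_rot: [179.9, 0.0, 135.4]
force: [0.9, 4.3, 3.8]
gripper_width: 12.0
gripper_force: 33.6
time_s: 25.38
ee_pos: [602.7, -29.7, 135.5]
ee_rot: [179.8, -0.1, 106.9]
force: [4.4, 5.6, 2.9]
gripper_width: 12.0
gripper_force: 33.8
gripper_width: 42.3
gripper_force: 0.0
time_s: 26.22
ee_pos: [603.2, -31.5, 259.9]
ee_rot: [179.5, 0.2, 107.2]
force: [-0.5, -1.6, 0.3]
gripper_width: 75.7
gripper_force: 0.0
t 26.3 at [602.2 -31.4 257.2] [1.797e+02 1.000e-01 1.072e+02] w 79.9
x -0.287 y -0.295 z 0.019 yaw 0.001
```

View pics/w9.png

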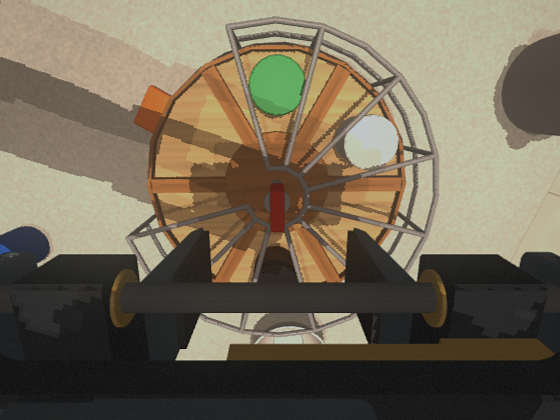

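The turn worked: the green jar is one bay on (276,85), and an empty bay is at the tab (153,108). Next is the jar at (406,−393).

```bash
for i in 1 2 3; do python3 -m crank '[{"grip":0.085,"x":-0.019,"y":-0.019,"z":0.001,"yaw":0},{"grip":0.085,"x":-0.038,"y":-0.039,"z":0.002,"yaw":0},{"grip":0.085,"x":-0.057,"y":-0.059,"z":0.003,"yaw":0},{"grip":0.085,"x":-0.076,"y":-0.079,"z":0.004,"yaw":0},{"grip":0.085,"x":-0.0957,"y":-0.0983,"z":0.006,"yaw":0}]' | sed -n 2p; done; python3 -c "
from h import *
c=camera_model('wrist');im=grab_frame('wrist')
for a,p,st in blobs(im,'green',60): print(a,p,st,ray(c,st[0]+st[2]/2,st[1]+st[3]/2,60)[:2])
c=camera_model('top');im=grab_frame('top')
for a,p,st in blobs(im,'green',30): print(a,p,st,ray(c,*p,60)[:2])
go((406,-393,38,107.2))"
```

```text
ee_pos: [534.0, -152.4, 247.2]
ee_pos: [468.4, -272.8, 241.2]
ee_pos: [403.0, -393.2, 235.2]
121 [274.5 197.8] [264 187  27  21] [ 402.38631515 -397.61788006]
134 [350.8 266.9] [347 254   8  27] [ 503.01111364 -449.32288663]
220 [242. 180.] [234 172  18  18] [578.65796047  71.97789627]
187 [408.9 196.9] [401 190  18  15] [ 529.84931498 -438.78728226]
245 [394.6 237.3] [386 229  18  17] [ 406.48513424 -393.14996376]
537 [134.5 302.3] [122 286  26  33] [204.30186919 389.55500316]
t 27.6 at [ 402.1 -395.   234.6] [-1.798e+02 -1.000e-01  1.070e+02] w 85.1
x 0.001 y 0.004 z 0.197 yaw -0.003
```

```bash
python3 -m crank '[{"grip":0.085,"x":0.001,"y":0.003,"z":0.035,"yaw":0},{"grip":0.085,"x":0.001,"y":0.003,"z":0.07,"yaw":0},{"grip":0.085,"x":0.001,"y":0.003,"z":0.105,"yaw":0},{"grip":0.085,"x":0.001,"y":0.003,"z":0.14,"yaw":0},{"grip":0.085,"x":0.001,"y":0.003,"z":0.17,"yaw":0}]' 25|sed -n 2p; python3 -m crank '[{"grip":0.085,"x":0,"y":0,"z":0.02,"yaw":0},{"grip":0.085,"x":0,"y":0,"z":0.025,"yaw":0},{"grip":0.04,"x":0,"y":0,"z":0.025,"yaw":0},{"grip":0.04,"x":0,"y":0,"z":0.025,"yaw":0},{"grip":0.04,"x":0,"y":0,"z":0.025,"yaw":0}]'|sed -n 2p;python3 -m crank '[{"grip":0.04,"x":0,"y":0,"z":0,"yaw":0},{"grip":0.04,"x":0,"y":0,"z":0,"yaw":0},{"grip":0.04,"x":0,"y":0,"z":0,"yaw":0},{"grip":0.04,"x":0,"y":0,"z":0,"yaw":0},{"grip":0.04,"x":0,"y":0,"z":0,"yaw":0}]';  python3 -m crank '[{"grip":0.04,"x":0,"y":0,"z":-0.02,"yaw":0},{"grip":0.04,"x":0,"y":0,"z":-0.06,"yaw":0},{"grip":0.04,"x":0,"y":0,"z":-0.1,"yaw":0},{"grip":0.04,"x":0,"y":0,"z":-0.14,"yaw":0},{"grip":0.04,"x":0,"y":0,"z":-0.17,"yaw":0}]'|tail -2;python3 -c "
from h import *
go((501.2,-8.2,211,107.2),(501.2,-8.2,211,167.2))"
```

```text
ee_pos: [406.1, -388.8, 63.7]
ee_pos: [408.1, -391.5, 43.4]
time_s: 28.87
ee_pos: [407.5, -391.5, 43.3]
ee_rot: [180.0, 0.1, 107.3]
force: [-2.3, -0.0, 6.9]
gripper_width: 53.3
gripper_force: 25.0
gripper_width: 53.4
gripper_force: 25.0
t 29.3 at [ 407.7 -391.1  215.4] [179.9   0.2 107.2] w 53.4
x 0.338 y 0.203 z 0.004 yaw 0.001
x 0.000 y 0.000 z -0.000 yaw -1.047
```

```bash
for i in 1 2; do python3 -m crank '[{"grip":0.04,"x":0.032,"y":0.02,"z":0,"yaw":0},{"grip":0.04,"x":0.066,"y":0.04,"z":0,"yaw":0},{"grip":0.04,"x":0.1,"y":0.06,"z":0,"yaw":0},{"grip":0.04,"x":0.135,"y":0.08,"z":0,"yaw":0},{"grip":0.04,"x":0.169,"y":0.1015,"z":0,"yaw":0}]'|tail -1; done; for i in 1 2; do python3 -m crank '[{"grip":0.04,"x":0,"y":0,"z":0,"yaw":-0.115},{"grip":0.04,"x":0,"y":0,"z":0,"yaw":-0.23},{"grip":0.04,"x":0,"y":0,"z":0,"yaw":-0.345},{"grip":0.04,"x":0,"y":0,"z":0,"yaw":-0.46},{"grip":0.04,"x":0,"y":0,"z":0,"yaw":-0.523}]'|tail -1; done; python3 -c "
from h import *
go((501.2,-8.2,76,167.2))"
```

```text
gripper_force: 25.0
gripper_force: 25.0
gripper_force: 25.0
gripper_force: 25.0
t 30.9 at [500.5  -7.7 211.7] [180.   -0.  167.4] w 53.5
x -0.001 y -0.000 z 0.136 yaw 0.004
```

```bash
python3 -m crank '[{"grip":0.04,"x":0,"y":0,"z":0.03,"yaw":0},{"grip":0.04,"x":0,"y":0,"z":0.06,"yaw":0},{"grip":0.04,"x":0,"y":0,"z":0.09,"yaw":0},{"grip":0.04,"x":0,"y":0,"z":0.11,"yaw":0},{"grip":0.04,"x":0,"y":0,"z":0.124,"yaw":0}]'|sed -n 2,4p; python3 -m crank '[{"grip":0.04,"x":0,"y":0,"z":0.003,"yaw":0},{"grip":0.04,"x":0,"y":0,"z":0.007,"yaw":0},{"grip":0.04,"x":0,"y":0,"z":0.01,"yaw":0},{"grip":0.04,"x":0,"y":0,"z":0.012,"yaw":0},{"grip":0.04,"x":0,"y":0,"z":0.012,"yaw":0}]';  python3 -m crank '[{"grip":0.04,"x":0,"y":0,"z":0,"yaw":0},{"grip":0.07,"x":0,"y":0,"z":0,"yaw":0},{"grip":0.07,"x":0,"y":0,"z":0,"yaw":0},{"grip":0.07,"x":0,"y":0,"z":0,"yaw":0},{"grip":0.07,"x":0,"y":0,"z":0,"yaw":0}]'; python3 -m crank '[{"grip":0.07,"x":0,"y":0,"z":-0.015,"yaw":0},{"grip":0.07,"x":0,"y":0,"z":-0.04,"yaw":0},{"grip":0.07,"x":0,"y":0,"z":-0.075,"yaw":0},{"grip":0.07,"x":0,"y":0,"z":-0.11,"yaw":0},{"grip":0.07,"x":0,"y":0,"z":-0.14,"yaw":0}]'|sed -n 2p; python3 -m crank '[{"grip":0.05,"x":-0.02,"y":0,"z":0,"yaw":0},{"grip":0.05,"x":-0.045,"y":0,"z":0,"yaw":0},{"grip":0.05,"x":-0.075,"y":0,"z":0,"yaw":0},{"grip":0.05,"x":-0.1,"y":0,"z":0,"yaw":0},{"grip":0.05,"x":-0.105,"y":0,"z":0,"yaw":0}]'|sed -n 2p;  for i in 1 2; do python3 -m crank '[{"grip":0.05,"x":0,"y":0,"z":0,"yaw":0.115},{"grip":0.05,"x":0,"y":0,"z":0,"yaw":0.23},{"grip":0.05,"x":0,"y":0,"z":0,"yaw":0.345},{"grip":0.05,"x":0,"y":0,"z":0,"yaw":0.46},{"grip":0.05,"x":0,"y":0,"z":0,"yaw":0.523}]'|tail -1; done;python3 -c "
from h import *
go((603.6,-31.5,135,107.2))
im=grab_frame('top');c=camera_model('top')
for a,p,st in blobs(im,'green',30): print(a,p,st,ray(c,*p,60)[:2])"
```

```text
ee_pos: [499.1, -7.7, 85.5]
ee_rot: [-180.0, -0.2, 167.2]
force: [0.8, -0.7, -1.3]
time_s: 31.78
ee_pos: [501.3, -7.9, 76.4]
ee_rot: [180.0, 0.1, 167.2]
force: [-0.0, 0.8, -2.3]
gripper_width: 53.9
gripper_force: 25.0
time_s: 32.2
ee_pos: [501.2, -7.9, 76.3]
ee_rot: [180.0, 0.1, 167.2]
force: [0.3, -0.1, 0.6]
gripper_width: 69.9
gripper_force: 0.0
ee_pos: [501.1, -7.9, 218.3]
ee_pos: [606.7, -32.0, 215.6]
gripper_force: 0.0
gripper_force: 0.0
t 33.9 at [602.4 -31.  216. ] [-180.   -0.  107.] w 50.0
x -0.001 y 0.001 z 0.081 yaw -0.004
49 [247.6 178.5] [245 173   7  10] [583.44836941  54.76240147]
247 [409.5 198.5] [401 190  18  18] [ 524.94774574 -440.50150261]
539 [134.5 302.3] [122 286  26  33] [204.30186919 389.55500316]
```

```bash
python3 -m crank '[{"grip":0.05,"x":0,"y":0,"z":0.025,"yaw":0},{"grip":0.05,"x":0,"y":0,"z":0.05,"yaw":0},{"grip":0.05,"x":0,"y":0,"z":0.07,"yaw":0},{"grip":0.05,"x":0,"y":0,"z":0.08,"yaw":0},{"grip":0.05,"x":0,"y":0,"z":0.08,"yaw":0}]' 30 | sed -n 2p; for i in 1 2; do python3 -m crank '[{"grip":0.005,"x":0,"y":0,"z":0,"yaw":0},{"grip":0.005,"x":0,"y":0,"z":0,"yaw":0},{"grip":0.005,"x":0,"y":0,"z":0,"yaw":0},{"grip":0.005,"x":0,"y":0,"z":0,"yaw":0},{"grip":0.005,"x":0,"y":0,"z":0,"yaw":0}]'|tail -2; done;  python3 -m crank '[{"grip":0.005,"x":0,"y":0,"z":0,"yaw":0.11},{"grip":0.005,"x":0,"y":0,"z":0,"yaw":0.22},{"grip":0.005,"x":0,"y":0,"z":0,"yaw":0.33},{"grip":0.005,"x":0,"y":0,"z":0,"yaw":0.44},{"grip":0.005,"x":0,"y":0,"z":0,"yaw":0.55}]'|sed -n 2,4p; python3 -m crank '[{"grip":0.005,"x":0,"y":0,"z":0,"yaw":0.11},{"grip":0.005,"x":0,"y":0,"z":0,"yaw":0.22},{"grip":0.005,"x":0,"y":0,"z":0,"yaw":0.33},{"grip":0.005,"x":0,"y":0,"z":0,"yaw":0.44},{"grip":0.005,"x":0,"y":0,"z":0,"yaw":0.497}]'; python3 -m crank '[{"grip":0.05,"x":0,"y":0,"z":0,"yaw":0},{"grip":0.05,"x":0,"y":0,"z":0,"yaw":0},{"grip":0.05,"x":0,"y":0,"z":0,"yaw":0},{"grip":0.05,"x":0,"y":0,"z":0,"yaw":0},{"grip":0.05,"x":0,"y":0,"z":-0.02,"yaw":0}]' 30 | tail -2; python3 -m crank '[{"grip":0.085,"x":0,"y":0,"z":-0.03,"yaw":0},{"grip":0.085,"x":0,"y":0,"z":-0.05,"yaw":0},{"grip":0.085,"x":0,"y":0,"z":-0.08,"yaw":0},{"grip":0.085,"x":0,"y":0,"z":-0.1,"yaw":0},{"grip":0.085,"x":0,"y":0,"z":-0.1,"yaw":0}]'|sed -n 2p; python3 -c "
from h import *
c=camera_model('top');im=grab_frame('top')
for a,p,st in blobs(im,'green',30): print(a,p,st,ray(c,*p,60)[:2])
go((525,-440,238,47.2))"
```

```text
ee_pos: [601.3, -31.0, 133.6]
gripper_width: 19.6
gripper_force: 0.0
gripper_width: 11.9
gripper_force: 30.0
ee_pos: [603.3, -31.3, 136.5]
ee_rot: [180.0, 0.0, 75.5]
force: [-2.3, -0.8, 6.0]
time_s: 36.0
ee_pos: [603.4, -31.3, 136.5]
ee_rot: [180.0, -0.0, 47.0]
force: [-1.9, -0.1, 4.1]
gripper_width: 11.8
gripper_force: 30.0
gripper_width: 42.2
gripper_force: 0.0
ee_pos: [605.6, -31.2, 260.9]
75 [246.7 179.8] [243 174  10  11] [579.37592524  57.47547703]
244 [409.4 198.6] [401 190  18  18] [ 524.6384893  -440.19164181]
539 [134.5 302.3] [122 286  26  33] [204.30186919 389.55500316]
t 36.9 at [604.5 -31.1 258.3] [179.8  -0.2  47.3] w 79.6
x -0.354 y 0.219 z 0.020 yaw 0.001
```

```bash
for i in 1 2 3; do python3 -m crank '[{"grip":0.085,"x":-0.023,"y":0.014,"z":0.001,"yaw":0},{"grip":0.085,"x":-0.047,"y":0.028,"z":0.002,"yaw":0},{"grip":0.085,"x":-0.071,"y":0.043,"z":0.003,"yaw":0},{"grip":0.085,"x":-0.095,"y":0.058,"z":0.005,"yaw":0},{"grip":0.085,"x":-0.118,"y":0.073,"z":0.0067,"yaw":0}]' | sed -n 2p; done; python3 -c "
from h import *
c=camera_model('wrist');im=grab_frame('wrist')
for a,p,st in blobs(im,'green',60): print(a,p,st,ray(c,st[0]+st[2]/2,st[1]+st[3]/2,60)[:2])
cv2.imwrite('pics/w10.png',im[:,:,::-1])
c=camera_model('side');im=grab_frame('side')
for a,p,st in blobs(im,'green',60): print(a,p,st,ray(c,*p,42)[:2])
go((524.5,-440,41,47.2))"
```

```text
ee_pos: [575.6, -168.3, 247.2]
ee_pos: [549.2, -304.6, 240.5]
ee_pos: [522.8, -440.7, 233.6]
900 [283.1 194.4] [258 171  50  46] [ 524.69421937 -444.43353703]
285 [355.8 141.9] [349 132  16  22] [ 518.79518457 -436.48974267]
120 [213.6 187. ] [206 183  18  10] [716.33776689  11.57492263]
195 [216.2 198.6] [208 191  16  16] [676.19748037  38.79993995]
233 [233.5 211.5] [225 204  18  17] [602.8068925   40.46683269]
1083 [247.5 404.9] [225 387  47  33] [195.24619593 401.90489502]
t 38.2 at [ 521.9 -443.2  232.6] [-1.798e+02  1.000e-01  4.700e+01] w 85.1
x 0.004 y -0.000 z 0.192 yaw -0.003
```

View pics/w10.png

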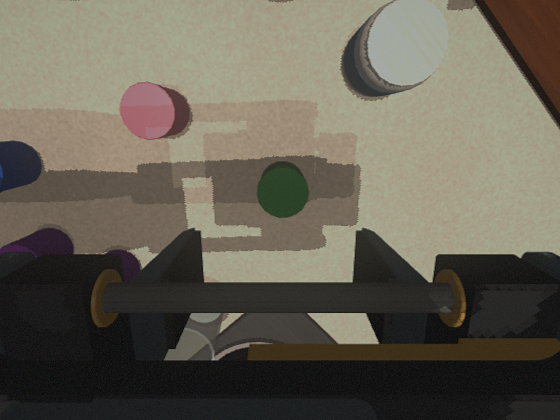

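Only one green jar is left on the worktop, centred at (283,190). Grasping it.

```bash
python3 -m crank '[{"grip":0.085,"x":0.001,"y":0,"z":0.035,"yaw":0},{"grip":0.085,"x":0.001,"y":0,"z":0.07,"yaw":0},{"grip":0.085,"x":0.001,"y":0,"z":0.105,"yaw":0},{"grip":0.085,"x":0.001,"y":0,"z":0.14,"yaw":0},{"grip":0.085,"x":0.001,"y":0,"z":0.17,"yaw":0}]' 25|sed -n 2p; python3 -m crank '[{"grip":0.085,"x":0,"y":0,"z":0.02,"yaw":0},{"grip":0.085,"x":0,"y":0,"z":0.022,"yaw":0},{"grip":0.04,"x":0,"y":0,"z":0.022,"yaw":0},{"grip":0.04,"x":0,"y":0,"z":0.022,"yaw":0},{"grip":0.04,"x":0,"y":0,"z":0.022,"yaw":0}]'|sed -n 2p;python3 -m crank '[{"grip":0.04,"x":0,"y":0,"z":0,"yaw":0},{"grip":0.04,"x":0,"y":0,"z":0,"yaw":0},{"grip":0.04,"x":0,"y":0,"z":0,"yaw":0},{"grip":0.04,"x":0,"y":0,"z":0,"yaw":0},{"grip":0.04,"x":0,"y":0,"z":0,"yaw":0}]';  python3 -m crank '[{"grip":0.04,"x":0,"y":0,"z":-0.02,"yaw":0},{"grip":0.04,"x":0,"y":0,"z":-0.06,"yaw":0},{"grip":0.04,"x":0,"y":0,"z":-0.1,"yaw":0},{"grip":0.04,"x":0,"y":0,"z":-0.14,"yaw":0},{"grip":0.04,"x":0,"y":0,"z":-0.17,"yaw":0}]'|tail -2;python3 -c "
from h import *
go((501.2,-8.2,211,47.2),(501.2,-8.2,211,-12.8))"
```

```text
ee_pos: [523.3, -437.0, 62.1]
ee_pos: [525.6, -439.7, 45.8]
time_s: 39.48
ee_pos: [525.7, -440.0, 45.8]
ee_rot: [179.7, -0.0, 47.3]
force: [1.5, -0.3, 6.0]
gripper_width: 53.7
gripper_force: 25.0
gripper_width: 53.3
gripper_force: 25.0
t 39.9 at [ 524.5 -439.1  217.1] [179.9  -0.   47.3] w 53.3
x 0.301 y -0.310 z 0.006 yaw 0.001
x 0.000 y 0.000 z -0.000 yaw 1.047
```

```bash
for i in 1 2 3; do python3 -m crank '[{"grip":0.04,"x":0.02,"y":-0.02,"z":0,"yaw":0},{"grip":0.04,"x":0.04,"y":-0.041,"z":0,"yaw":0},{"grip":0.04,"x":0.06,"y":-0.062,"z":0,"yaw":0},{"grip":0.04,"x":0.08,"y":-0.083,"z":0,"yaw":0},{"grip":0.04,"x":0.1,"y":-0.1033,"z":0,"yaw":0}]'|tail -1; done; for i in 1 2; do python3 -m crank '[{"grip":0.04,"x":0,"y":0,"z":0,"yaw":0.115},{"grip":0.04,"x":0,"y":0,"z":0,"yaw":0.23},{"grip":0.04,"x":0,"y":0,"z":0,"yaw":0.345},{"grip":0.04,"x":0,"y":0,"z":0,"yaw":0.46},{"grip":0.04,"x":0,"y":0,"z":0,"yaw":0.523}]'|tail -1; done; python3 -c "
from h import *
go((501.2,-8.2,78,-12.8))
im=grab_frame('wrist');cv2.imwrite('pics/w11.png',im[:,:,::-1])"
```

```text
gripper_force: 25.0
gripper_force: 25.0
gripper_force: 25.0
gripper_force: 25.0
gripper_force: 25.0
t 42.0 at [499.6  -8.4 213.3] [ 1.8e+02  1.0e-01 -1.3e+01] w 54.0
x 0.002 y -0.001 z 0.135 yaw -0.003
```

View pics/w11.png

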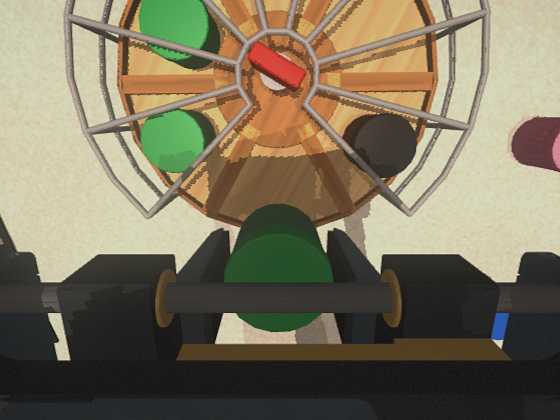

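Two green jars are in their bays (175,140 and 175,20), pepper is at (380,145), and the free bay is at the opening. Lowering.

```bash
python3 -m crank '[{"grip":0.04,"x":0.001,"y":0,"z":0.03,"yaw":0},{"grip":0.04,"x":0.001,"y":0,"z":0.06,"yaw":0},{"grip":0.04,"x":0.001,"y":0,"z":0.09,"yaw":0},{"grip":0.04,"x":0.001,"y":0,"z":0.11,"yaw":0},{"grip":0.04,"x":0.001,"y":0,"z":0.124,"yaw":0}]'|sed -n 2,4p; python3 -m crank '[{"grip":0.04,"x":0,"y":0,"z":0.003,"yaw":0},{"grip":0.04,"x":0,"y":0,"z":0.007,"yaw":0},{"grip":0.04,"x":0,"y":0,"z":0.01,"yaw":0},{"grip":0.04,"x":0,"y":0,"z":0.0115,"yaw":0},{"grip":0.04,"x":0,"y":0,"z":0.0115,"yaw":0}]';  python3 -m crank '[{"grip":0.04,"x":0,"y":0,"z":0,"yaw":0},{"grip":0.07,"x":0,"y":0,"z":0,"yaw":0},{"grip":0.07,"x":0,"y":0,"z":0,"yaw":0},{"grip":0.07,"x":0,"y":0,"z":0,"yaw":0},{"grip":0.07,"x":0,"y":0,"z":0,"yaw":0}]'; python3 -m crank '[{"grip":0.07,"x":0,"y":0,"z":-0.015,"yaw":0},{"grip":0.07,"x":0,"y":0,"z":-0.04,"yaw":0},{"grip":0.07,"x":0,"y":0,"z":-0.075,"yaw":0},{"grip":0.07,"x":0,"y":0,"z":-0.11,"yaw":0},{"grip":0.07,"x":0,"y":0,"z":-0.14,"yaw":0}]'|sed -n 2p; python3 -m crank '[{"grip":0.05,"x":0.02,"y":0,"z":0,"yaw":0},{"grip":0.05,"x":0.045,"y":0,"z":0,"yaw":0},{"grip":0.05,"x":0.075,"y":0,"z":0,"yaw":0},{"grip":0.05,"x":0.1,"y":0,"z":0,"yaw":0},{"grip":0.05,"x":0.105,"y":0,"z":0,"yaw":0}]'|sed -n 2p;  for i in 1 2; do python3 -m crank '[{"grip":0.05,"x":0,"y":0,"z":0,"yaw":-0.115},{"grip":0.05,"x":0,"y":0,"z":0,"yaw":-0.23},{"grip":0.05,"x":0,"y":0,"z":0,"yaw":-0.345},{"grip":0.05,"x":0,"y":0,"z":0,"yaw":-0.46},{"grip":0.05,"x":0,"y":0,"z":0,"yaw":-0.523}]'|tail -1; done;python3 -c "
from h import *
go((603.6,-31.5,135.5,47.2))"
```

```text
ee_pos: [499.3, -8.6, 87.2]
ee_rot: [179.9, 0.3, -12.6]
force: [0.6, 0.8, -1.3]
time_s: 42.87
ee_pos: [501.9, -8.7, 78.9]
ee_rot: [-180.0, -0.1, -12.7]
force: [0.4, 0.5, -1.3]
gripper_width: 53.8
gripper_force: 25.0
time_s: 43.28
ee_pos: [501.8, -8.6, 78.7]
ee_rot: [-180.0, -0.0, -12.7]
force: [-0.0, 0.2, -0.8]
gripper_width: 70.0
gripper_force: 0.0
ee_pos: [501.7, -8.6, 220.7]
ee_pos: [607.4, -32.5, 218.0]
gripper_force: 0.0
gripper_force: 0.0
t 45.0 at [603.1 -31.5 218.3] [-180.     0.    47.5] w 49.8
x 0.000 y 0.000 z 0.083 yaw 0.006
```

Now lower, grip, and turn +120° (two clicks anticlockwise, tool yaw negative).

```bash
python3 -m crank '[{"grip":0.05,"x":0,"y":0,"z":0.025,"yaw":0},{"grip":0.05,"x":0,"y":0,"z":0.05,"yaw":0},{"grip":0.05,"x":0,"y":0,"z":0.07,"yaw":0},{"grip":0.05,"x":0,"y":0,"z":0.082,"yaw":0},{"grip":0.05,"x":0,"y":0,"z":0.082,"yaw":0}]' 30 | sed -n 2p; for i in 1 2; do python3 -m crank '[{"grip":0.005,"x":0,"y":0,"z":0,"yaw":0},{"grip":0.005,"x":0,"y":0,"z":0,"yaw":0},{"grip":0.005,"x":0,"y":0,"z":0,"yaw":0},{"grip":0.005,"x":0,"y":0,"z":0,"yaw":0},{"grip":0.005,"x":0,"y":0,"z":0,"yaw":0}]'|tail -2; done; for i in 1 2; do python3 -m crank '[{"grip":0.005,"x":0,"y":0,"z":0,"yaw":-0.11},{"grip":0.005,"x":0,"y":0,"z":0,"yaw":-0.22},{"grip":0.005,"x":0,"y":0,"z":0,"yaw":-0.33},{"grip":0.005,"x":0,"y":0,"z":0,"yaw":-0.44},{"grip":0.005,"x":0,"y":0,"z":0,"yaw":-0.55}]'|sed -n 2,4p; python3 -m crank '[{"grip":0.005,"x":0,"y":0,"z":0,"yaw":-0.11},{"grip":0.005,"x":0,"y":0,"z":0,"yaw":-0.22},{"grip":0.005,"x":0,"y":0,"z":0,"yaw":-0.33},{"grip":0.005,"x":0,"y":0,"z":0,"yaw":-0.44},{"grip":0.005,"x":0,"y":0,"z":0,"yaw":-0.497}]'; done; python3 -m crank '[{"grip":0.05,"x":0,"y":0,"z":0,"yaw":0},{"grip":0.05,"x":0,"y":0,"z":0,"yaw":0},{"grip":0.05,"x":0,"y":0,"z":0,"yaw":0},{"grip":0.05,"x":0,"y":0,"z":0,"yaw":0},{"grip":0.05,"x":0,"y":0,"z":-0.02,"yaw":0}]' 30 | tail -2; python3 -m crank '[{"grip":0.05,"x":0,"y":0,"z":-0.02,"yaw":0},{"grip":0.05,"x":0,"y":0,"z":-0.04,"yaw":0},{"grip":0.05,"x":0,"y":0,"z":-0.06,"yaw":0},{"grip":0.05,"x":0,"y":0,"z":-0.06,"yaw":0},{"grip":0.05,"x":0,"y":0,"z":-0.06,"yaw":0}]'|sed -n 2,3p
```

```text
ee_pos: [601.2, -31.4, 133.3]
gripper_width: 19.7
gripper_force: 0.0
gripper_width: 12.1
gripper_force: 30.0
ee_pos: [603.4, -31.0, 136.9]
ee_rot: [-179.9, -0.1, 79.0]
force: [-3.6, 3.4, 6.6]
time_s: 47.03
ee_pos: [603.1, -31.0, 136.9]
ee_rot: [-179.9, -0.1, 107.5]
force: [-3.9, 3.4, 6.9]
gripper_width: 12.0
gripper_force: 30.0
ee_pos: [602.9, -31.2, 136.9]
ee_rot: [-180.0, -0.1, 139.0]
force: [-5.4, 2.2, 6.1]
time_s: 47.87
ee_pos: [602.8, -31.3, 136.9]
ee_rot: [-180.0, -0.1, 167.5]
force: [-6.3, 2.0, 5.9]
gripper_width: 11.8
gripper_force: 30.0
gripper_width: 42.5
gripper_force: 0.0
ee_pos: [604.6, -31.8, 217.0]
ee_rot: [180.0, 0.1, 167.2]
```

```bash
for i in 1 2 3 4 5 6; do python3 -m crank '[{"grip":0.05,"x":0,"y":0,"z":0,"yaw":0.115},{"grip":0.05,"x":0,"y":0,"z":0,"yaw":0.23},{"grip":0.05,"x":0,"y":0,"z":0,"yaw":0.345},{"grip":0.05,"x":0,"y":0,"z":0,"yaw":0.46},{"grip":0.05,"x":0,"y":0,"z":0,"yaw":0.5236}]'|sed -n 3p; done; python3 -m crank '[{"grip":0.05,"x":0,"y":0,"z":0.025,"yaw":0},{"grip":0.05,"x":0,"y":0,"z":0.05,"yaw":0},{"grip":0.05,"x":0,"y":0,"z":0.07,"yaw":0},{"grip":0.05,"x":0,"y":0,"z":0.08,"yaw":0},{"grip":0.05,"x":0,"y":0,"z":0.08,"yaw":0}]' 30 | sed -n 2,3p; for i in 1 2; do python3 -m crank '[{"grip":0.005,"x":0,"y":0,"z":0,"yaw":0},{"grip":0.005,"x":0,"y":0,"z":0,"yaw":0},{"grip":0.005,"x":0,"y":0,"z":0,"yaw":0},{"grip":0.005,"x":0,"y":0,"z":0,"yaw":0},{"grip":0.005,"x":0,"y":0,"z":0,"yaw":0}]'|tail -2; done; python3 -m crank '[{"grip":0.005,"x":0,"y":0,"z":0,"yaw":-0.11},{"grip":0.005,"x":0,"y":0,"z":0,"yaw":-0.22},{"grip":0.005,"x":0,"y":0,"z":0,"yaw":-0.33},{"grip":0.005,"x":0,"y":0,"z":0,"yaw":-0.44},{"grip":0.005,"x":0,"y":0,"z":0,"yaw":-0.55}]'|sed -n 2,4p; python3 -m crank '[{"grip":0.005,"x":0,"y":0,"z":0,"yaw":-0.11},{"grip":0.005,"x":0,"y":0,"z":0,"yaw":-0.22},{"grip":0.005,"x":0,"y":0,"z":0,"yaw":-0.33},{"grip":0.005,"x":0,"y":0,"z":0,"yaw":-0.44},{"grip":0.005,"x":0,"y":0,"z":0,"yaw":-0.497}]'; python3 -m crank '[{"grip":0.05,"x":0,"y":0,"z":0,"yaw":0},{"grip":0.05,"x":0,"y":0,"z":0,"yaw":0},{"grip":0.05,"x":0,"y":0,"z":0,"yaw":0},{"grip":0.05,"x":0,"y":0,"z":0,"yaw":0},{"grip":0.05,"x":0,"y":0,"z":-0.02,"yaw":0}]' 30 | tail -2; for i in 1 2; do python3 -m crank '[{"grip":0.05,"x":0,"y":0,"z":-0.02,"yaw":0},{"grip":0.05,"x":0,"y":0,"z":-0.05,"yaw":0},{"grip":0.05,"x":0,"y":0,"z":-0.08,"yaw":0},{"grip":0.05,"x":0,"y":0,"z":-0.11,"yaw":0},{"grip":0.05,"x":0,"y":0,"z":-0.12,"yaw":0}]'|sed -n 2,3p; done; python3 -m crank '[{"grip":0.05,"x":-0.03,"y":0.03,"z":0,"yaw":0},{"grip":0.05,"x":-0.06,"y":0.05,"z":0,"yaw":0},{"grip":0.05,"x":-0.09,"y":0.07,"z":0,"yaw":0},{"grip":0.05,"x":-0.12,"y":0.09,"z":0,"yaw":0},{"grip":0.05,"x":-0.14,"y":0.1,"z":0,"yaw":0}]'; python3 -c "
from h import *
a=grab_frame('top')[110:260,110:350];b=grab_frame('side')[130:370,90:410]
o=np.zeros((600,800,3),np.uint8);o[:300,:480]=cv2.resize(a,(480,300));o[300:,:400]=cv2.resize(b,(400,300))
w=grab_frame('wrist');o[300:,400:]=cv2.resize(w,(400,300));cv2.imwrite('pics/f12.png',o[:,:,::-1])"
```

```text
ee_rot: [-179.9, -0.1, 136.9]
ee_rot: [-179.8, -0.1, 106.9]
ee_rot: [-179.8, 0.0, 76.9]
ee_rot: [-179.9, 0.1, 46.9]
ee_rot: [-179.9, 0.2, 16.9]
ee_rot: [180.0, 0.2, -13.1]
ee_pos: [601.6, -31.5, 132.4]
ee_rot: [179.9, 0.4, -12.8]
gripper_width: 19.2
gripper_force: 0.0
gripper_width: 12.0
gripper_force: 30.0
ee_pos: [604.2, -31.2, 137.0]
ee_rot: [-180.0, -0.1, 19.0]
force: [-1.0, 3.0, 5.2]
time_s: 53.28
ee_pos: [603.9, -30.8, 136.9]
ee_rot: [-180.0, -0.1, 47.5]
force: [-1.7, 2.5, 5.0]
gripper_width: 12.1
gripper_force: 30.0
gripper_width: 42.4
gripper_force: 0.0
ee_pos: [605.7, -31.9, 281.1]
ee_rot: [179.6, -0.3, 47.2]
ee_pos: [604.9, -31.8, 400.2]
ee_rot: [179.7, -0.2, 47.2]
time_s: 54.95
ee_pos: [581.6, -205.6, 394.0]
ee_rot: [-179.9, 0.1, 47.1]
force: [0.2, 0.7, -0.4]
gripper_width: 50.1
gripper_force: 0.0
```

View pics/f12.png

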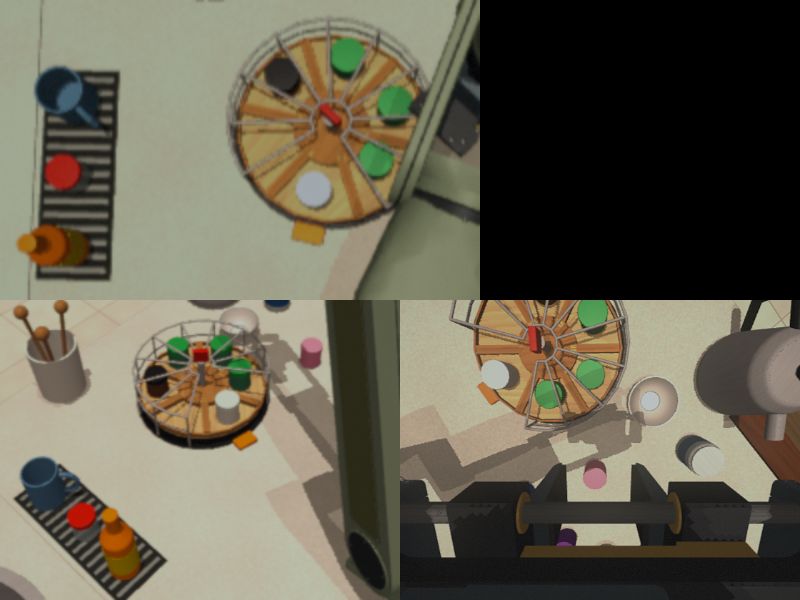

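Salt is at the opening by the tab, with pepper and three green jars each in a bay. I'll re-check the red-lid jar's position and the worktop before handing in.

Run:
```python
from h import *
for n in("top","side"):
    c=camera_model(n);im=grab_frame(n)
    for k in("red","green"):
        for a,p,st in blobs(im,k,40): print(n,k,a,p,ray(c,*p,64)[:2].round(),ray(c,*p,92)[:2].round())
print(state()["time_s"])
```

```text
top red 58 [274.6 166.4] [621. -28.] [615. -29.]
top red 251 [140.9 195.4] [528. 382.] [525. 373.]
top green 229 [282.9 137.3] [713. -53.] [705. -53.]
top green 192 [306.8 160.3] [ 641. -127.] [ 635. -126.]
top green 208 [297.6 189.8] [549. -99.] [545. -98.]
top green 539 [134.5 302.3] [205. 388.] [208. 378.]
side red 119 [250.1 173.5] [658. -87.] [638. -67.]
side red 152 [337.7 176.9] [ 453. -249.] [ 438. -225.]
side red 411 [154.7 302.6] [523. 382.] [506. 389.]
side green 122 [264.6 163.3] [ 656. -148.] [ 635. -127.]
side green 136 [233.1 164.9] [723. -79.] [701. -60.]
side green 76 [269.7 170.6] [ 623. -135.] [ 603. -114.]
side green 71 [229.7 173.6] [704. -46.] [682. -27.]
side green 135 [279.7 180.6] [ 572. -123.] [ 554. -103.]
side green 200 [281.1 193. ] [536. -88.] [518. -69.]
side green 1078 [247.5 404.9] [189. 407.] [181. 413.]
55.2
```

```bash
python3 -c "
from workcell import *
print(job_done())"
```

```text
the job is handed in; nothing more can be done
None
```

The job is handed in at 55 s: the red-lid jar is on the mat midway between the bottle and the mug (within a few mm), all three green jars are in their own bays, the salt is at the opening and the pepper is still in the carousel; no verdict was returned.

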